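# Drifts into the clip rack, cover on and latched

### The job

Put the loose steel drifts away in the clip rack: turn the latch open, lift the cover plate off the rack's two pins and lay it flat on the bench beside the rack, press every drift down sideways into a free pair of spring clips, its square wrist midway between the two rails, until it snaps fully home at both ends, and then seat the cover plate back over both pins, flat on the end blocks with its handle up, and turn the latch shut over its edge. Do not knock over the squeeze bottle.

Things in the scene. Friction and masses are not known exactly. Their poses are not given: they have to be found in the camera images.
- rack: Clip rack fixed to the bench: grey base plate 150 (x) x 314 (y) x 8 mm; on it two aluminium rails along y at x = +-50 mm (16 mm wide, top 37 mm above the bench, 84 mm free between them) carrying four pairs of steel spring clips, a clip of each pair on either rail; at y = +-127 mm grey end blocks (90 x 20 mm, top at 72 mm) with a pin each. Origin: on the bench, midway between the pins; z up.
- pin0 (a point): Tip of the upright round-tipped steel pin on the rack's end block at y = -127 mm: 8 mm in diameter, 18 mm above the block's top, 90 mm above the bench.
- pin1 (a point): Tip of the same kind of pin on the other end block, at y = +127 mm of the rack.
- place0 (a point): Place 0, at rack y = -75 mm: point midway between its two clips on the axis of a drift that is home, 45 mm above the bench; axes as the rack's. Home, a drift lies along the rack's x on both rails, its origin here, either end forward. Pushed straight down, it meets the clips 13 mm above home and takes some 6 to 10 N in all to snap past them; its weight does not do it.
- place1 (a point): Place 1, the same at rack y = -25 mm. Each clip has two sprung jaws: round bars along x, 8 mm thick, 24 mm long, 12 mm apart, axes 6 mm above this point, each giving way sideways by up to 5 mm.
- place2 (a point): Place 2, the same at rack y = +25 mm.
- place3 (a point): Place 3, the same at rack y = +75 mm.
- latch (a joint): Turn-latch on a post beside the rack's end block at +y: a steel arm, 14 x 4 mm, that reaches 35 mm from its upright axis, and on it a black grip bar. 0: shut, arm towards the rack's -y, over the cover's edge (its underside 77.5 mm above the bench). Grows clockwise seen from above, to 1.6 rad; 1.57: open, arm towards the rack's -x, clear of the cover. Stays where left; 0.05 N m.
- latch_grip (a point): Middle of the latch's grip bar, on its axis (rack x = -30, y = +155 mm; 93.5 mm above the bench). The bar is 44 mm long along the arm, 14 mm thick, 28 mm high (80 to 109 mm above the bench).
- cover: Loose aluminium cover plate, 100 (x) x 274 (y) x 4 mm, 0.36 kg; 14 mm square holes at y = +-127 mm go over the pins, either way round. On its middle a black T bar handle along x: web 60 (x) x 14 (y) x 28 mm high, cap 64 x 30 x 6 mm above it (top 38 mm above the underside). Origin: centre of the underside, 72 mm above the bench when seated on the rack, where it starts.
- drift_a: Steel drift (alignment bar), 0.27 kg, all alike: 16 mm round, 170 mm long, with a dark square wrist 18 x 18 mm, 40 mm long, to hold it by. Origin: on its axis at the wrist's middle (9 mm above the bench as it lies); x along the axis to the tapered end. Round part from x = -75 to +62 mm, taper on to +94 mm. May be absent.
- drift_b: Steel drift (alignment bar), 0.27 kg, all alike: 16 mm round, 170 mm long, with a dark square wrist 18 x 18 mm, 40 mm long, to hold it by. Origin: on its axis at the wrist's middle (9 mm above the bench as it lies); x along the axis to the tapered end. Round part from x = -75 to +62 mm, taper on to +94 mm. May be absent.
- drift_c: Steel drift (alignment bar), 0.27 kg, all alike: 16 mm round, 170 mm long, with a dark square wrist 18 x 18 mm, 40 mm long, to hold it by. Origin: on its axis at the wrist's middle (9 mm above the bench as it lies); x along the axis to the tapered end. Round part from x = -75 to +62 mm, taper on to +94 mm. May be absent.
- drift_d: Steel drift (alignment bar), 0.27 kg, all alike: 16 mm round, 170 mm long, with a dark square wrist 18 x 18 mm, 40 mm long, to hold it by. Origin: on its axis at the wrist's middle (9 mm above the bench as it lies); x along the axis to the tapered end. Round part from x = -75 to +62 mm, taper on to +94 mm. May be absent.
- squeeze_bottle: Cream squeeze bottle of cutting fluid with red cap and spout, 72 mm in diameter, 0.2 m high, standing upright. Origin: centre of its underside.
Things that resemble listed ones, but are neither listed nor needed, are in the scene too. Leave any purple look-alike of the squeeze_bottle alone.

How it is judged:
By the outcome, as a careful person would: the job done as asked, in the order asked, and still so for the second after the job is handed in, with the robot touching nothing.
Of drift_a, drift_b, drift_c, drift_d only 3 to 4 are there at a start; the rules pass over those that are not, and their reading is None.
At some moment in a run one of drift_a, drift_b, drift_c, drift_d may be knocked a few centimetres aside while the robot is not near it.
Once in a run the grip may slacken for a moment while it holds something.
It also fails if it takes over 192 s, if anything falls off the work surface, if the arm or the gripper's body presses on something with over 40 N, if the wrist force passes 120 N, or if a joint passes its speed limit or range.

### The arm

A 6-joint arm with a two-finger parallel gripper is mounted at the origin on the work surface. World frame = base frame: x ahead of the robot, y to its left, z up, the work surface at z = 0. Lengths are in m, angles in rad, forces in N, time in s.
With the tool pointing down it reaches from about 0.3 to 0.775 m from the base axis. Payload 14.6 kg.
Tool frame: the origin (TCP) lies on the centre line of the jaws, within the pads' length; the fingertips stand 19 mm ahead of it and the grasp point (between the pads) is the TCP; y points along the fingers, x is the direction in which the jaws open and shut, and the axes are right-handed (so a half turn about y gives the same grasp; the last joint's range is limited). The gripper opens to 94 mm and grips with 3 to 60 N. Pads are 16 mm wide; open, the fingers measure 119 mm over their backs; the gripper's body (75 mm by 177 mm) begins 78 mm behind the grasp point.
Start: joints at [-1.33, 0.3, 1.521, -0, 1.321, -0.067], TCP at [0.167, -0.524, 0.224] pointing down, gripper open.
Joint ranges: [-3.03, 3.03], [-0.79, 2.21], [0.23, 2.52], [-1.04, 4.18], [0, 3.07], [-2.55, 2.55]. Speed limits (rad/s): [2.22, 2.22, 2.57, 3.14, 3.14, 3.14].

### API

Orientations are given as [roll, pitch, yaw] about the fixed x, y, z axes, in that order (R = Rz(yaw) Ry(pitch) Rx(roll)).
In Python, from station import get_obs, cams, workorder gives the robot as it stands.
- The arm moves only by the shell command python3 -m handwheel 'ROWS' [FORCE]. ROWS is JSON, a list of rows, each an object of numbers: "fingers": the opening, from -1 (shut) to 1 (fully open); "x", "y", "z": the shift along the tool's x, y, z in m; "spin": the turn about the tool's y in degrees. In form: [{"fingers": .., "x": .., "y": .., "z": .., "spin": ..}, ...]. A call has exactly 10 rows; each row is the pose to reach, as a shift and turn from the pose commanded when the call began, along the tool's axes at that moment; what a row does not reach only later rows make up. A row lasts 1/10 s, in which the tool goes at most 50 mm and 8.59 degrees, less where a joint would pass 70% of its speed; a pose out of reach is approached as far as the arm can. A call with a gripper value outside its range is refused whole. The fingers move at their own pace and stop on an object; FORCE is the grip in N (left out, the last holds). Time passes only in rows, so rows that repeat a pose let the fingers close, or fill a call up. It gives the time, the measured TCP pose, the force and the opening at its end, in the units of the state.
- get_obs(): the state, without advancing time (a new reading comes with each control period).
- cams.camera(name): name is "scene" or "top" or "wrist"; returns (picture, depth): 420x560x3 uint8, red, green, blue; 420x560 float32, m along the optical axis (not along the pixel's ray), 0 where there is no reading.
- cams.get_calibration(name): a dict with "fx", "fy", "cx", "cy" (pixels), "view" (4x4, takes a point from world to camera coordinates). Camera axes: x right, y down, z forward; pixel columns grow to the right and rows downward; lengths in m; the calibration is good to about 2 mm. A picture is of the moment at which its call begins: read the wrist's pose just before it. get_calibration takes no time and is no camera call; for the wrist camera it gives the pose at the moment of the call.
- workorder.hand_in(): hands the job in, once; it reports no verdict.
The state is a dict: "time_s": time; "qpos": joint angles; "joint_vel": joint speeds; "tau": joint torques, N m; "ee_pos": TCP position; "eef_rot": TCP orientation; "force": force on the tool from outside, world axes, zero at the start; "moment": the same for the moment, N m; "grip_width": finger opening in m.
Only numpy, scipy, OpenCV 4.12 (cv2) and the standard library are available. Lean on these libraries where they do the work, as an engineer would, in place of code of your own. Each camera call takes 0.05 s, during which the arm holds its last target. There are 200 camera calls.

## Working session

There is one attempt and no reset: what is moved stays moved. The work goes in short steps, Python scripts to look and compute and a shell command to move; the robot and the scene stay as the last step left them, time stands still between calls to the robot, and variables do not carry over. Pictures are saved under pics/ and viewed, about 12 in all and at most 16, crops included, and the job is handed in when it is done.

```bash
ls; mkdir -p pics
cat > h.py <<'E'
import numpy as np, cv2
from station import get_obs, cams, workorder
def snap(n,f=None):
    p,d=cams.camera(n); c=cams.get_calibration(n)
    if f: cv2.imwrite(f'pics/{f}.png',cv2.cvtColor(p,cv2.COLOR_RGB2BGR))
    np.savez(f'/tmp/{f or n}.npz',p=p,d=d,V=c['view'],k=[c['fx'],c['fy'],c['cx'],c['cy']])
    return p,d,c
def ray(c,u,v,z):
    V=np.array(c['view']);R=V[:3,:3];t=V[:3,3];o=-R.T@t
    r=R.T@np.array([(u-c['cx'])/c['fx'],(v-c['cy'])/c['fy'],1]); return o+r*(z-o[2])/r[2]
def proj(c,P):
    V=np.array(c['view']);q=V[:3,:3]@np.array(P)+V[:3,3]; return q[0]/q[2]*c['fx']+c['cx'],q[1]/q[2]*c['fy']+c['cy']
def cloud(d,c):
    v,u=np.mgrid[:d.shape[0],:d.shape[1]];V=np.array(c['view'])
    q=np.stack([(u-c['cx'])/c['fx']*d,(v-c['cy'])/c['fy']*d,d],-1); w=(q-V[:3,3])@V[:3,:3]; w[d==0]=np.nan; return w
E
python3 - <<'E'
from h import *
print(get_obs())
for n in('top','scene'):
    p,d,c=snap(n,n+'0'); print(n,c)
E
```

```text
pics
{'time_s': 0.0, 'qpos': array([-1.32958773e+00,  3.00469969e-01,  1.52160794e+00, -2.59440147e-05,
        1.32071273e+00, -6.66169573e-02]), 'joint_vel': array([-7.72275093e-04, -1.45762179e-03, -1.67231862e-03,  3.84620371e-04,
        1.33741170e-05,  7.63131284e-04]), 'tau': array([ 3.29821614e-04, -5.31805229e+01, -3.52730477e+01,  7.07738986e-02,
        2.43594573e-02, -9.89643763e-05]), 'ee_pos': array([ 0.166564  , -0.52390394,  0.22387558]), 'eef_rot': array([-1.57074165e+00,  1.19700194e-03, -1.26296430e+00]), 'force': array([0.05538525, 0.04792467, 0.50963683]), 'moment': array([ 0.00185189, -0.01015342, -0.02108128]), 'grip_width': 0.09389515736560577}
top {'fx': 396.75448630912643, 'fy': 396.75448630912643, 'cx': 278.28528517400645, 'cy': 204.8557303437714, 'view': array([[-0.02350974, -0.99937595,  0.02636301,  0.0019382 ],
       [-0.99689863,  0.02145412, -0.0757155 ,  0.59418328],
       [ 0.07510265, -0.0280613 , -0.9967809 ,  1.19103147],
       [ 0.        ,  0.        ,  0.        ,  1.        ]])}
scene {'fx': 382.29126504180414, 'fy': 382.29126504180414, 'cx': 282.35571479575543, 'cy': 207.2251163432745, 'view': array([[ 0.7156327 ,  0.69835501, -0.01304284, -0.40765069],
       [ 0.55007803, -0.57499838, -0.60563275, -0.25150285],
       [-0.43044628,  0.42623602, -0.79563739,  1.41296838],
       [ 0.        ,  0.        ,  0.        ,  1.        ]])}
```

View pics/top0.png

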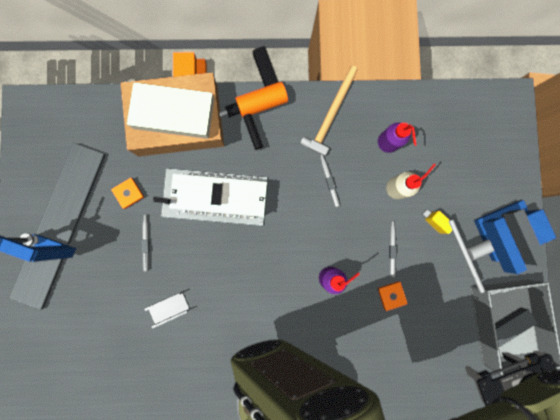

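View pics/scene0.png

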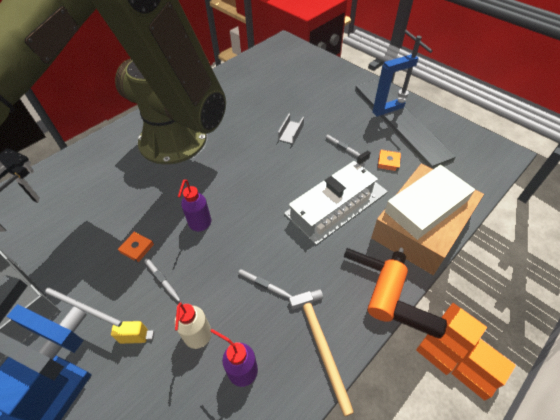

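Top view: three drift candidates, at (147,242), (329,180) and (393,246). The rack with its cover is at (217,195), the latch at (165,200) and the cream bottle at (405,185). The purple bottles at (395,137) and (333,280) are look-alikes. The hammer handle (335,110), the white bar by the vice (467,255) and the bracket (168,307) aren't drifts. Next I'll measure and take one close crop.

```bash
cat >> h.py <<'E'
def drifts(p,d,c,zmax=0.03,dark=False):
    w=cloud(d,c)
    out=[]
    m=((w[...,2]>0.007)&(w[...,2]<zmax)).astype(np.uint8)
    n,l,s,ct=cv2.connectedComponentsWithStats(m)
    for i in range(1,n):
        if s[i,4]<60: continue
        r=cv2.minAreaRect(np.argwhere(l==i)[:,::-1].astype(np.float32))
        out.append((i,s[i,4],r,np.nanmedian(w[l==i],0).round(3)))
    return out
E
python3 - <<'E'
from h import *
z=np.load('/tmp/top0.npz');p,d=z['p'],z['d'];k=z['k'];c=dict(fx=k[0],fy=k[1],cx=k[2],cy=k[3],view=z['V'])
for o in drifts(p,d,c): print(o)
w=cloud(d,c)
m=((w[...,2]>0.068)&(w[...,2]<0.082)&(w[...,0]>.4)&(w[...,0]<.8)).astype(np.uint8)
n,l,s,ct=cv2.connectedComponentsWithStats(m)
for i in range(1,n):
    if s[i,4]>200: print('plate',cv2.minAreaRect((w[l==i][:,:2]*1000).astype(np.float32)),np.median(w[l==i],0))
for nm,(u,v) in dict(bottle=(400,190),br=(168,307)).items(): print(nm,ray(c,u,v,0.0))
b=p[...,::-1]
r=lambda x0,y0,x1,y1:cv2.resize(b[y0:y1,x0:x1],(400,300),interpolation=cv2.INTER_CUBIC)
cv2.imwrite('pics/crop0.png',np.vstack([np.hstack([r(150,155,290,260),r(110,200,190,260)]),np.hstack([r(290,150,370,210),r(355,215,435,275)])]))
E
```

```text
(4, np.int32(1188), ((324.8818359375, 132.83729553222656), (46.928985595703125, 142.1427764892578), 7.539444923400879), array([ 0.814, -0.175,  0.022]))
(55, np.int32(3391), ((70.53448486328125, 193.41378784179688), (35.46780776977539, 99.5326919555664), 21.801406860351562), array([0.642, 0.618, 0.019]))
(57, np.int32(160), ((180.0242919921875, 149.715576171875), (2.659228801727295, 88.45435333251953), 83.57124328613281), array([0.771, 0.29 , 0.019]))
(79, np.int32(173), ((171.81414794921875, 178.71240234375), (21.3543643951416, 33.86595153808594), 41.18592834472656), array([0.692, 0.321, 0.009]))
(94, np.int32(576), ((127.35293579101562, 192.58822631835938), (23.666807174682617, 24.695798873901367), 59.03623962402344), array([0.642, 0.446, 0.021]))
(116, np.int32(258), ((500.4853210449219, 219.96827697753906), (23.257728576660156, 48.9599609375), 65.224853515625), array([ 0.542, -0.65 ,  0.026]))
(119, np.int32(298), ((195.49237060546875, 212.58706665039062), (67.87969207763672, 12.478398323059082), 5.013113975524902), array([0.569, 0.267, 0.009]))
(129, np.int32(94), ((431.35845947
[... 1067 characters left out ...]
613,  0.019]))
(201, np.int32(306), ((533.5811157226562, 318.98651123046875), (65.92399597167969, 9.04194450378418), 80.53767395019531), array([ 0.238, -0.787,  0.018]))
(285, np.int32(114), ((509.0076904296875, 314.638427734375), (5.333493232727051, 34.605690002441406), 60.2551155090332), array([ 0.24 , -0.704,  0.019]))
(432, np.int32(100), ((241.70591735839844, 409.3235778808594), (21.3431339263916, 6.5484619140625), 75.96376037597656), array([-0.017,  0.11 ,  0.013]))
plate ((624.4551391601562, 165.7461700439453), (274.2868347167969, 100.41053771972656), 83.7010726928711) [0.62389174 0.15934532 0.07544311]
bottle [ 0.63443821 -0.39663626  0.        ]
br [0.29226832 0.32987065 0.        ]
```

View pics/crop0.png

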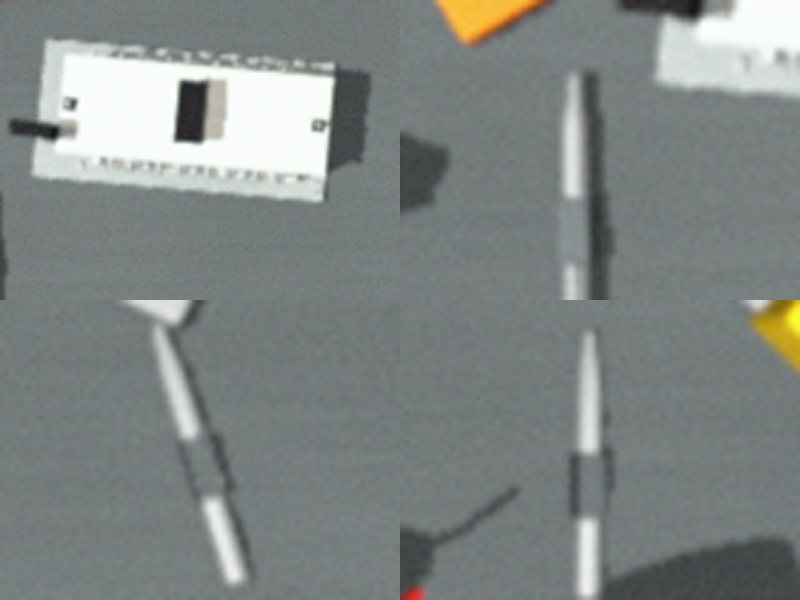

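The crop confirms three drifts with dark wrists. The rack's cover and shut latch are clear. Next: box height, drift axes and the first move.

```bash
cat >> h.py <<'E'
RC=np.array([.6245,.1657]);RY=np.deg2rad(-6.3)
def rk(x,y):
    return RC+np.array([x*np.cos(RY)-y*np.sin(RY),x*np.sin(RY)+y*np.cos(RY)])
def go(x,y,z,yaw,base=None):
    o=get_obs();p=o['ee_pos'] if base is None else np.array(base[:3]);a=o['eef_rot'][2] if base is None else np.deg2rad(base[3])
    dx,dy,dz=x-p[0],y-p[1],z-p[2]
    s=(np.rad2deg(a)-yaw+180)%360-180
    print('to',np.round([x,y,z,yaw],4),': x %.4f y %.4f z %.4f spin %.1f'%(dx*np.cos(a)+dy*np.sin(a),-dz,-dx*np.sin(a)+dy*np.cos(a),s))
def st():
    o=get_obs();print('t %.2f'%o['time_s'],'p',o['ee_pos'].round(4),'rpy',np.rad2deg(o['eef_rot']).round(1),'F',o['force'].round(1),'w %.4f'%o['grip_width'],'q',o['qpos'].round(2))
def wristaxis(p,c,ctr,z=0.018):
    pass
E
python3 - <<'E'
from h import *
z=np.load('/tmp/top0.npz');p,d=z['p'],z['d'];k=z['k'];c=dict(fx=k[0],fy=k[1],cx=k[2],cy=k[3],view=z['V'])
w=cloud(d,c)
for n,(a,b) in dict(boxtop=(170,105),boxcorner=(135,148),boxcorner2=(218,140),purp=(333,280),purp2=(393,135),cream=(405,185),grip=(158,199),drill=(262,97)).items(): print(n,w[b,a].round(3))
print('latch',rk(-.03,.155),'raypx',ray(c,162,200,.105), 'proj',proj(c,[*rk(-.03,.155),.108]))
for y in(-.127,.127): print('pin px',proj(c,[*rk(0,y),.09]))
go(.50,.10,.36,-6.3); go(*rk(-.03,.155),.25,-6.3)
c=cams.get_calibration('wrist');V=c['view'];print('wristcam pos',-V[:3,:3].T@V[:3,3],V[2,:3])
E
```

```text
boxtop [0.867 0.285 0.153]
boxcorner [0.761 0.398 0.098]
boxcorner2 [0.785 0.163 0.079]
purp [ 0.377 -0.152  0.148]
purp2 [ 0.781 -0.344  0.118]
cream [ 0.635 -0.368  0.127]
grip [0.612 0.33  0.107]
drill [0.918 0.031 0.064]
latch [0.61168999 0.32305598] raypx [0.60872678 0.3197696  0.105     ] proj (np.float64(160.54326725907677), np.float64(198.88591744529964))
pin px (np.float64(261.15397924551024), np.float64(197.7746258094746))
pin px (np.float64(173.12311553509483), np.float64(189.9656939768743))
to [ 0.5   0.1   0.36 -6.3 ] : x -0.4936 y -0.1361 z 0.5068 spin -66.1
to [ 0.6117  0.3231  0.25   -6.3   ] : x -0.6723 y -0.0261 z 0.6808 spin -66.1
wristcam pos [ 0.24495665 -0.50033926  0.38437841] [-0.26450447 -0.08365817 -0.96074903]
```

```bash
python3 -m handwheel '[{"y":-0.05},{"y":-0.10},{"y":-0.136},{"x":-0.04,"y":-0.136,"z":0.04,"spin":-8},{"x":-0.08,"y":-0.136,"z":0.08,"spin":-16},{"x":-0.12,"y":-0.136,"z":0.12,"spin":-24},{"x":-0.16,"y":-0.136,"z":0.16,"spin":-32},{"x":-0.20,"y":-0.136,"z":0.20,"spin":-40},{"x":-0.24,"y":-0.136,"z":0.24,"spin":-48},{"x":-0.27,"y":-0.136,"z":0.27,"spin":-56}]' 40; python3 -c "
from h import *
st();go(.58,.2,.32,-6.3)"
```

```text
t 0.10 p [ 0.1666 -0.5239  0.2239] rpy [-90.    0.1 -72.4] F [1.3 0.6 0.5] w 0.0942 q [-1.33  0.3   1.52 -0.    1.32 -0.07]
to [ 0.58  0.2   0.32 -6.3 ] : x -0.5647 y -0.0961 z 0.6133 spin -66.1validation failed for argument at $[0]...
```

```bash
python3 -m handwheel '[{"fingers":1,"x":0,"y":-0.05,"z":0,"spin":0},{"fingers":1,"x":0,"y":-0.10,"z":0,"spin":0},{"fingers":1,"x":0,"y":-0.136,"z":0,"spin":0},{"fingers":1,"x":-0.03,"y":-0.136,"z":0.03,"spin":-8},{"fingers":1,"x":-0.06,"y":-0.136,"z":0.06,"spin":-16},{"fingers":1,"x":-0.09,"y":-0.136,"z":0.09,"spin":-24},{"fingers":1,"x":-0.12,"y":-0.136,"z":0.13,"spin":-32},{"fingers":1,"x":-0.15,"y":-0.136,"z":0.16,"spin":-40},{"fingers":1,"x":-0.18,"y":-0.136,"z":0.19,"spin":-48},{"fingers":1,"x":-0.21,"y":-0.136,"z":0.22,"spin":-56}]' 40; python3 -c "
from h import *
st();go(.58,.2,.32,-6.3)"
```

```text
time_s: 1.1
ee_pos: [0.313, -0.2557, 0.3603]
eef_rot: [-1.571, 0.0, -0.28]
force: [1.0, -0.7, 0.7]
grip_width: 0.0941
t 1.10 p [ 0.313  -0.2557  0.3603] rpy [-90.   0. -16.] F [ 1.  -0.7  0.7] w 0.0941 q [-0.78 -0.11  1.66 -0.    1.59 -0.5 ]
to [ 0.58  0.2   0.32 -6.3 ] : x 0.1306 y 0.0403 z 0.5118 spin -9.7
```

```bash
python3 -m handwheel '[{"fingers":1,"x":0.01,"y":0,"z":0.04,"spin":-2},{"fingers":1,"x":0.02,"y":0,"z":0.08,"spin":-4},{"fingers":1,"x":0.04,"y":0,"z":0.125,"spin":-6},{"fingers":1,"x":0.05,"y":0,"z":0.17,"spin":-8},{"fingers":1,"x":0.06,"y":0,"z":0.215,"spin":-9.7},{"fingers":1,"x":0.07,"y":0,"z":0.26,"spin":-9.7},{"fingers":1,"x":0.08,"y":0,"z":0.305,"spin":-9.7},{"fingers":1,"x":0.09,"y":0.01,"z":0.35,"spin":-9.7},{"fingers":1,"x":0.10,"y":0.02,"z":0.395,"spin":-9.7},{"fingers":1,"x":0.11,"y":0.03,"z":0.44,"spin":-9.7}]' 40;python3 -m handwheel '[{"fingers":1,"x":0.01,"y":0.005,"z":0.035,"spin":0},{"fingers":1,"x":0.02,"y":0.01,"z":0.07,"spin":0},{"fingers":1,"x":0.02,"y":0.01,"z":0.07,"spin":0},{"fingers":1,"x":0.02,"y":0.01,"z":0.07,"spin":0},{"fingers":1,"x":0.02,"y":0.01,"z":0.07,"spin":0},{"fingers":1,"x":0.02,"y":0.01,"z":0.07,"spin":0},{"fingers":1,"x":0.02,"y":0.01,"z":0.07,"spin":0},{"fingers":1,"x":0.02,"y":0.01,"z":0.07,"spin":0},{"fingers":1,"x":0.02,"y":0.01,"z":0.07,"spin":0},{"fingers":1,"x":0.02,"y":0.01,"z":0.07,"spin":0}]'; python3 -c "
from h import *
st()
p,d,c=snap('wrist','w1')
w=cloud(d,c)
for lo,hi,n in((.07,.082,'plate'),(.1,.12,'tops')):
  m=((w[...,2]>lo)&(w[...,2]<hi)).astype(np.uint8)
  N,l,s,ct=cv2.connectedComponentsWithStats(m)
  for i in range(1,N):
    if s[i,4]>150: print(n,s[i,4],cv2.minAreaRect((w[l==i][:,:2]*1000).astype(np.float32)),np.median(w[l==i],0).round(4))
for y in(-.127,.127): print('pin px',proj(c,[*rk(0,y),.09]))
print('latch px',proj(c,[*rk(-.03,.155),.108]))
"
```

```text
time_s: 2.1
ee_pos: [0.5427, 0.1358, 0.3297]
eef_rot: [-1.571, 0.0, -0.116]
force: [-0.1, -1.1, -0.1]
grip_width: 0.094
time_s: 3.1
ee_pos: [0.5702, 0.2009, 0.3205]
eef_rot: [-1.571, -0.0, -0.117]
force: [0.1, 0.2, 0.6]
grip_width: 0.094
t 3.10 p [0.5702 0.2009 0.3205] rpy [-90.   -0.   -6.7] F [0.1 0.2 0.6] w 0.0940 q [ 0.28  0.38  1.2  -0.    1.56  0.39]
plate 951 ((773.2650756835938, 274.4090270996094), (2.428412914276123, 237.44789123535156), 5.776430606842041) [0.772  0.2879 0.0762]
plate 13465 ((625.422119140625, 168.0244140625), (273.7523193359375, 99.85935974121094), 83.71141815185547) [0.6263 0.1966 0.0761]
plate 276 ((379.7943420410156, -144.634521484375), (32.903621673583984, 71.0223388671875), 62.739200592041016) [ 0.3852 -0.1323  0.0762]
tops 5416 ((817.4081420898438, 273.61175537109375), (89.62479400634766, 227.24026489257812), 6.229918003082275) [0.793  0.3076 0.1011]
tops 559 ((611.7940673828125, 325.0419921875), (43.95357894897461, 13.946249008178711), 82.83493041992188) [0.6115 0.3251 0.1095]
tops 1230 ((625.3242797851562, 168.14654541015625), (30.00658416748047, 63.697349548339844), 84.12952423095703) [0.6249 0.1692 0.11  ]
tops 364 ((374.04998779296875, -138.38070678710938), (23.069929122924805, 64.20527648925781), 82.43443298339844) [ 0.3775 -0.1338  0.1057]
pin px (np.float64(320.9327164167413), np.float64(293.1842215688538))
pin px (np.float64(327.5747580149084), np.float64(104.0000782384894))
latch px (np.float64(303.82977321590494), np.float64(76.73295918409889))
```

View pics/w1.png

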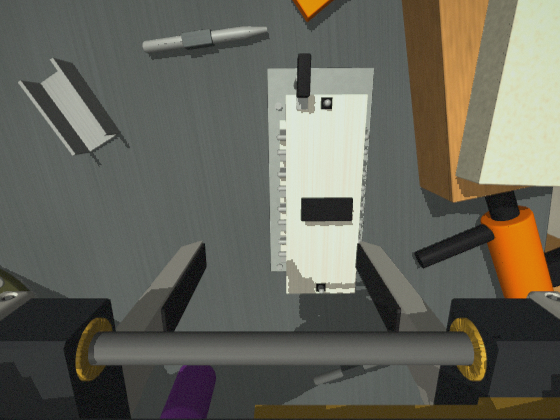

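```bash
sed -i 's/^RC=.*/RC=np.array([.6254,.168]);RY=np.deg2rad(-6.3)/' h.py; python3 -c "
from h import *
go(.6120,.3252,.103,-6.3)"
```

```text
to [ 0.612   0.3252  0.103  -6.3   ] : x 0.0271 y 0.2175 z 0.1283 spin -0.4
```

```bash
python3 -m handwheel '[{"fingers":0.2,"x":0.01,"y":0.03,"z":0.04,"spin":0},{"fingers":0.2,"x":0.02,"y":0.06,"z":0.08,"spin":-0.4},{"fingers":0.2,"x":0.027,"y":0.09,"z":0.115,"spin":-0.4},{"fingers":0.2,"x":0.027,"y":0.12,"z":0.128,"spin":-0.4},{"fingers":0.2,"x":0.027,"y":0.16,"z":0.128,"spin":-0.4},{"fingers":0.2,"x":0.027,"y":0.19,"z":0.128,"spin":-0.4},{"fingers":0.2,"x":0.027,"y":0.2075,"z":0.128,"spin":-0.4},{"fingers":0.2,"x":0.027,"y":0.2175,"z":0.128,"spin":-0.4},{"fingers":0.2,"x":0.027,"y":0.2175,"z":0.128,"spin":-0.4},{"fingers":-1,"x":0.027,"y":0.2175,"z":0.128,"spin":-0.4}]' 20; python3 -m handwheel '[{"fingers":-1,"x":0,"y":0,"z":0,"spin":0},{"fingers":-1,"x":0,"y":0,"z":0,"spin":0},{"fingers":-1,"x":0,"y":0,"z":0,"spin":0},{"fingers":-1,"x":0,"y":0,"z":0,"spin":0},{"fingers":-1,"x":0,"y":0,"z":0,"spin":0},{"fingers":-1,"x":0,"y":0,"z":0,"spin":8},{"fingers":-1,"x":0,"y":0,"z":0,"spin":16},{"fingers":-1,"x":0,"y":0,"z":0,"spin":24},{"fingers":-1,"x":0,"y":0,"z":0,"spin":32},{"fingers":-1,"x":0,"y":0,"z":0,"spin":40}]'; python3 -c "
from h import *
st();print(get_obs()['moment']);go(.6120,.3252,.103,-96.3);print(proj(cams.get_calibration('top'),[0,0,0]))"
```

```text
time_s: 4.15
ee_pos: [0.6123, 0.3252, 0.1041]
eef_rot: [-1.57, -0.001, -0.109]
force: [-0.0, -0.7, 0.5]
grip_width: 0.0513
time_s: 5.15
ee_pos: [0.6106, 0.3253, 0.1032]
eef_rot: [-1.573, 0.002, -0.813]
force: [-11.4, -1.1, 5.4]
grip_width: 0.0144
t 5.15 p [0.6106 0.3253 0.1032] rpy [-90.1   0.1 -46.6] F [-11.4  -1.1   5.4] w 0.0144 q [0.44 0.73 1.18 0.   1.24 1.25]
[-0.16349246  2.084055    0.0061712 ]
to [  0.612    0.3252   0.103  -96.3   ] : x 0.0010 y 0.0002 z 0.0009 spin 49.7
(np.float64(278.93093636644863), np.float64(402.7891092692438))
```

```bash
python3 -m handwheel '[{"fingers":-1,"x":0,"y":0,"z":0,"spin":8},{"fingers":-1,"x":0,"y":0,"z":0,"spin":16},{"fingers":-1,"x":0,"y":0,"z":0,"spin":24},{"fingers":-1,"x":0,"y":0,"z":0,"spin":32},{"fingers":-1,"x":0,"y":0,"z":0,"spin":40},{"fingers":-1,"x":0,"y":0,"z":0,"spin":46},{"fingers":-1,"x":0,"y":0,"z":0,"spin":50},{"fingers":-1,"x":0,"y":0,"z":0,"spin":50},{"fingers":0,"x":0,"y":0,"z":0,"spin":50},{"fingers":0,"x":0,"y":0,"z":0,"spin":50}]'; python3 -m handwheel '[{"fingers":0,"x":0,"y":0,"z":0,"spin":0},{"fingers":0,"x":0,"y":-0.02,"z":0,"spin":0},{"fingers":0,"x":0,"y":-0.05,"z":0,"spin":0},{"fingers":0,"x":0,"y":-0.09,"z":0,"spin":0},{"fingers":0,"x":0,"y":-0.12,"z":0,"spin":0},{"fingers":0,"x":0.04,"y":-0.12,"z":0,"spin":0},{"fingers":0,"x":0.08,"y":-0.12,"z":0,"spin":0},{"fingers":0,"x":0.12,"y":-0.12,"z":0,"spin":0},{"fingers":0,"x":0.12,"y":-0.12,"z":0,"spin":0},{"fingers":0,"x":0.12,"y":-0.12,"z":0,"spin":0}]'; python3 -c "
from h import *
st()
p,d,c=snap('top','t1')
w=cloud(d,c)
go(*RC,.0965,-96.3)
go(*RC,.098,-96.3)
p,d,c=snap('wrist','w2');w=cloud(d,c)
m=((w[...,2]>.1)&(w[...,2]<.125)&(w[...,0]<.7)&(w[...,1]>.1)).astype(np.uint8)
N,l,s,ct=cv2.connectedComponentsWithStats(m)
for i in range(1,N):
    if s[i,4]>50: print(s[i,4],cv2.minAreaRect((w[l==i][:,:2]*1000).astype(np.float32)),np.median(w[l==i],0).round(4))
"
```

```text
time_s: 6.15
ee_pos: [0.6119, 0.325, 0.103]
eef_rot: [-1.57, 0.0, -1.68]
force: [-0.1, -0.8, -0.3]
grip_width: 0.0265
time_s: 7.15
ee_pos: [0.599, 0.2052, 0.2233]
eef_rot: [-1.57, 0.0, -1.682]
force: [0.4, 0.3, 0.5]
grip_width: 0.0469
t 7.15 p [0.599  0.2052 0.2233] rpy [-90.    0.  -96.3] F [0.4 0.3 0.5] w 0.0469 q [0.27 0.49 1.26 0.   1.39 1.95]
to [  0.6254   0.168    0.0965 -96.3   ] : x 0.0350 y 0.1266 z 0.0305 spin 0.0
to [  0.6254   0.168    0.098  -96.3   ] : x 0.0350 y 0.1251 z 0.0305 spin 0.0
2384 ((625.1986694335938, 167.84735107421875), (30.18758201599121, 63.595272064208984), 83.81672668457031) [0.627  0.168  0.1098]
864 ((612.1971435546875, 324.71075439453125), (14.571906089782715, 43.35826873779297), 83.48914337158203) [0.6131 0.3229 0.109 ]
```

View pics/w2.png

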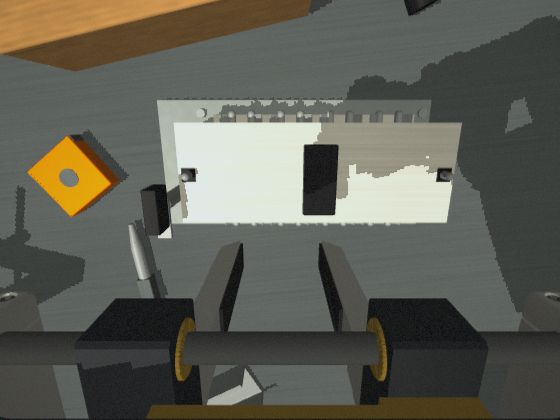

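```bash
python3 -m handwheel '[{"fingers":0.1,"x":0.02,"y":0,"z":0.02,"spin":0},{"fingers":0.1,"x":0.035,"y":0.03,"z":0.0305,"spin":0},{"fingers":0.1,"x":0.035,"y":0.07,"z":0.0305,"spin":0},{"fingers":0.1,"x":0.035,"y":0.10,"z":0.0305,"spin":0},{"fingers":0.1,"x":0.035,"y":0.1185,"z":0.0305,"spin":0},{"fingers":0.1,"x":0.035,"y":0.1185,"z":0.0305,"spin":0},{"fingers":-1,"x":0.035,"y":0.1185,"z":0.0305,"spin":0},{"fingers":-1,"x":0.035,"y":0.1185,"z":0.0305,"spin":0},{"fingers":-1,"x":0.035,"y":0.1185,"z":0.0305,"spin":0},{"fingers":-1,"x":0.035,"y":0.1185,"z":0.0305,"spin":0}]' 50; python3 -m handwheel '[{"fingers":-1,"x":0,"y":0,"z":0,"spin":0},{"fingers":-1,"x":0,"y":0,"z":0,"spin":0},{"fingers":-1,"x":0,"y":-0.004,"z":0,"spin":0},{"fingers":-1,"x":0,"y":-0.010,"z":0,"spin":0},{"fingers":-1,"x":0,"y":-0.02,"z":0,"spin":0},{"fingers":-1,"x":0,"y":-0.03,"z":0,"spin":0},{"fingers":-1,"x":0,"y":-0.045,"z":0,"spin":0},{"fingers":-1,"x":0,"y":-0.06,"z":0,"spin":0},{"fingers":-1,"x":0,"y":-0.06,"z":0,"spin":0},{"fingers":-1,"x":0,"y":-0.06,"z":0,"spin":0}]'; python3 -c "
from h import *
st();x,y=rk(-.15,-.03);print(x,y);go(x,y,.165,-96.3);go(x,y,.035,-96.3)"
```

```text
time_s: 8.25
ee_pos: [0.6257, 0.1679, 0.1057]
eef_rot: [-1.569, 0.001, -1.68]
force: [-1.1, 1.1, 5.1]
grip_width: 0.0293
time_s: 9.25
ee_pos: [0.6253, 0.1676, 0.1648]
eef_rot: [-1.57, 0.0, -1.68]
force: [0.5, 0.5, -3.9]
grip_width: 0.0293
t 9.25 p [0.6253 0.1676 0.1648] rpy [-90.    0.  -96.3] F [ 0.5  0.5 -3.9] w 0.0293 q [ 0.21  0.57  1.28 -0.    1.29  1.89]
0.47301382734899167 0.15464131800000142
to [  0.473    0.1546   0.165  -96.3   ] : x 0.0295 y -0.0002 z -0.1500 spin 0.0
to [ 4.730e-01  1.546e-01  3.500e-02 -9.630e+01] : x 0.0295 y 0.1298 z -0.1500 spin 0.0
```

```bash
python3 -m handwheel '[{"fingers":-1,"x":0,"y":0,"z":-0.01,"spin":0},{"fingers":-1,"x":0.005,"y":0,"z":-0.03,"spin":0},{"fingers":-1,"x":0.01,"y":0,"z":-0.05,"spin":0},{"fingers":-1,"x":0.015,"y":0,"z":-0.075,"spin":0},{"fingers":-1,"x":0.02,"y":0,"z":-0.10,"spin":0},{"fingers":-1,"x":0.025,"y":0,"z":-0.12,"spin":0},{"fingers":-1,"x":0.03,"y":0,"z":-0.14,"spin":0},{"fingers":-1,"x":0.03,"y":0.01,"z":-0.15,"spin":0},{"fingers":-1,"x":0.03,"y":0.03,"z":-0.15,"spin":0},{"fingers":-1,"x":0.03,"y":0.05,"z":-0.15,"spin":0}]' ; python3 -m handwheel '[{"fingers":-1,"x":0,"y":0.02,"z":0,"spin":0},{"fingers":-1,"x":0,"y":0.04,"z":0,"spin":0},{"fingers":-1,"x":0,"y":0.06,"z":0,"spin":0},{"fingers":-1,"x":0,"y":0.07,"z":0,"spin":0},{"fingers":-1,"x":0,"y":0.075,"z":0,"spin":0},{"fingers":-1,"x":0,"y":0.079,"z":0,"spin":0},{"fingers":-1,"x":0,"y":0.081,"z":0,"spin":0},{"fingers":-1,"x":0,"y":0.081,"z":0,"spin":0},{"fingers":-1,"x":0,"y":0.081,"z":0,"spin":0},{"fingers":-1,"x":0,"y":0.081,"z":0,"spin":0}]'; python3 -c "
from h import *
st()"
```

```text
time_s: 10.25
ee_pos: [0.4725, 0.1542, 0.1137]
eef_rot: [-1.571, 0.0, -1.68]
force: [0.3, -0.4, -2.9]
grip_width: 0.0294
time_s: 11.25
ee_pos: [0.473, 0.1542, 0.0337]
eef_rot: [-1.57, 0.0, -1.68]
force: [0.5, -1.3, -2.4]
grip_width: 0.029
t 11.25 p [0.473  0.1542 0.0337] rpy [-90.    0.  -96.3] F [ 0.5 -1.3 -2.4] w 0.0290 q [0.24 0.44 1.83 0.   0.87 1.92]
```

```bash
python3 -m handwheel '[{"fingers":-1,"x":0,"y":0.001,"z":0,"spin":0},{"fingers":0,"x":0,"y":0.001,"z":0,"spin":0},{"fingers":0,"x":0,"y":0.001,"z":0,"spin":0},{"fingers":0,"x":0,"y":0.001,"z":0,"spin":0},{"fingers":0,"x":0,"y":-0.03,"z":0,"spin":0},{"fingers":0,"x":0,"y":-0.07,"z":0,"spin":0},{"fingers":0,"x":0,"y":-0.11,"z":0,"spin":0},{"fingers":0,"x":0,"y":-0.15,"z":0.02,"spin":0},{"fingers":0,"x":0,"y":-0.19,"z":0.05,"spin":0},{"fingers":0,"x":0,"y":-0.23,"z":0.08,"spin":0}]' ; python3 -c "
from h import *
st()
snap('top','t2')
p,d,c=snap('wrist','w3')
"
```

```text
time_s: 12.25
ee_pos: [0.553, 0.1453, 0.2657]
eef_rot: [-1.57, 0.0, -1.68]
force: [0.7, 0.8, -0.6]
grip_width: 0.047
t 12.25 p [0.553  0.1453 0.2657] rpy [-90.    0.  -96.2] F [ 0.7  0.8 -0.6] w 0.0470 q [0.19 0.32 1.4  0.   1.42 1.87]
```

View pics/w3.png

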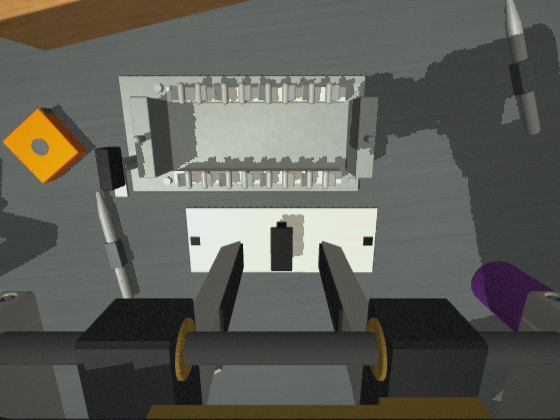

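w3: the cover lies flat beside the rack, all four places are empty, and drifts are at (112,245) and (518,75). Next I'll measure the blocks, clips and drifts.

```bash
cat >> h.py <<'E'
def finddrift(tag,near=None,zlo=.009,zhi=.022):
    z=np.load(f'/tmp/{tag}.npz');p,d=z['p'],z['d'];k=z['k'];c=dict(fx=k[0],fy=k[1],cx=k[2],cy=k[3],view=z['V'])
    w=cloud(d,c);m=((w[...,2]>zlo)&(w[...,2]<zhi)).astype(np.uint8)
    N,l,s,ct=cv2.connectedComponentsWithStats(m)
    for i in range(1,N):
        if s[i,4]<60: continue
        P=w[l==i];g=p[l==i].mean(1);r=cv2.minAreaRect((P[:,:2]*1000).astype(np.float32))
        L,W=max(r[1]),min(r[1])
        if not(100<L<230 and W<32): continue
        q=P[:,:2]-P[:,:2].mean(0);_,_,vt=np.linalg.svd(q,full_matrices=False);a=vt[0];t=q@a;b=q@vt[1]
        # width profile: wrist is wider and darker
        ts=np.arange(t.min(),t.max(),.004);best=max((g[(t<x)|(t>x+.04)].mean()-g[(t>=x)&(t<x+.04)].mean(),x+.02) for x in ts if x+.04<t.max())
        o=P[:,:2].mean(0)+a*best[1]+vt[1]*np.median(b[abs(t-best[1])<.018])
        e=[t.min()-best[1],t.max()-best[1]]
        print(tag,'n',s[i,4],'LW %.0f %.0f'%(L,W),'wrist',o.round(4),'axis deg %.1f'%(np.rad2deg(np.arctan2(a[1],a[0]))%180),'dark %.0f'%best[0],'ends',np.round(e,3),'px',ct[i].round(),'zmed %.4f'%np.median(P[:,2]))
E
python3 - <<'E'
from h import *
for t in('top0','t2','w3','w2','w1'): finddrift(t)
z=np.load('/tmp/w3.npz');p,d=z['p'],z['d'];k=z['k'];c=dict(fx=k[0],fy=k[1],cx=k[2],cy=k[3],view=z['V']);w=cloud(d,c)
for lo,hi in((.069,.075),(.080,.093),(.002,.007),(.052,.058)):
  m=((w[...,2]>lo)&(w[...,2]<hi)&(w[...,0]>.35)&(w[...,0]<.72)).astype(np.uint8)
  N,l,s,ct=cv2.connectedComponentsWithStats(m)
  for i in range(1,N):
    if s[i,4]>25:
        r=cv2.minAreaRect((w[l==i][:,:2]*1000).astype(np.float32));print(lo,s[i,4],np.round(r[0],1),np.round(r[1],1),round(r[2],1),ct[i].round())
for y in(-.127,.127): print(rk(0,y))
for y in(-.075,-.025,.025,.075): print('clip px',[np.round(proj(c,[*rk(x,y),.045])) for x in(-.05,.05)])
E
```

```text
top0 n 66 LW 125 8 wrist [ 0.895  -0.1809] axis deg 153.0 dark 7 ends [-0.02   0.105] px [325. 120.] zmed 0.0192
top0 n 278 LW 197 30 wrist [ 0.6612 -0.1743] axis deg 17.1 dark 63 ends [-0.12   0.075] px [329. 179.] zmed 0.0160
top0 n 287 LW 167 18 wrist [0.4808 0.3942] axis deg 0.8 dark 38 ends [-0.092  0.075] px [145. 244.] zmed 0.0151
top0 n 265 LW 168 21 wrist [ 0.4412 -0.3596] axis deg 177.0 dark 72 ends [-0.096  0.072] px [392. 250.] zmed 0.0159
t2 n 89 LW 114 24 wrist [ 0.9785 -0.2473] axis deg 143.6 dark 17 ends [-0.048  0.068] px [346.  85.] zmed 0.0194
t2 n 158 LW 161 24 wrist [ 0.9072 -0.2082] axis deg 150.1 dark 17 ends [-0.024  0.138] px [328. 121.] zmed 0.0193
t2 n 278 LW 190 24 wrist [ 0.6589 -0.1748] axis deg 16.3 dark 61 ends [-0.116  0.073] px [329. 180.] zmed 0.0155
t2 n 292 LW 167 18 wrist [0.4807 0.394 ] axis deg 0.8 dark 39 ends [-0.092  0.075] px [145. 244.] zmed 0.0153
t2 n 263 LW 168 20 wrist [ 0.4412 -0.3596] axis deg 177.0 dark 79 ends [-0.096  0.073] px [392. 250.] zmed 0.0159
t2 n 102 LW 102 29 wrist [ 0.1339 -0.7968] axis deg 1.0 dark 15 ends [-0.08   0.
[... 2097 characters left out ...]
] [ 6.7 15.9] 78.7 [180. 179.]
0.052 57 [579.4 229.3] [ 6.1 16.2] 85.5 [210. 180.]
0.052 68 [577.9 216.3] [ 5.8 16. ] 80.4 [220. 179.]
0.052 60 [573.9 179.8] [ 6.5 16.1] 84.0 [251. 179.]
0.052 71 [572.9 166.5] [15.6  7.4] 2.5 [261. 179.]
0.052 67 [568.6 130.1] [ 6.1 15.8] 84.7 [292. 179.]
0.052 55 [567.3 117.4] [ 5.1 16.1] 84.9 [302. 179.]
0.052 71 [563.1  80.4] [ 5.8 16.1] 86.1 [333. 179.]
0.052 196 [ 384.7 -144.8] [25.9 67.9] 48.8 [506. 290.]
[0.61146374 0.04176696]
[0.63933626 0.29423304]
clip px [array([316., 176.]), array([319.,  91.])]
clip px [array([276., 176.]), array([276.,  91.])]
clip px [array([236., 176.]), array([233.,  91.])]
clip px [array([196., 176.]), array([190.,  91.])]
```

```bash
sed -i 's/^RC=.*/RC=np.array([.6231,.1677]);RY=np.deg2rad(-6.2)/' h.py; python3 -c "
from h import *
go(.481,.3955,.14,-88.9)"
```

```text
to [  0.481    0.3955   0.14   -88.9   ] : x -0.2406 y 0.1288 z -0.1021 spin -7.4
```

```bash
python3 -m handwheel '[{"fingers":0,"x":-0.02,"y":0,"z":-0.01,"spin":-2},{"fingers":0,"x":-0.05,"y":0,"z":-0.03,"spin":-4},{"fingers":0,"x":-0.09,"y":0,"z":-0.04,"spin":-6},{"fingers":0,"x":-0.13,"y":0,"z":-0.06,"spin":-7.4},{"fingers":0,"x":-0.17,"y":0.02,"z":-0.075,"spin":-7.4},{"fingers":0,"x":-0.205,"y":0.05,"z":-0.09,"spin":-7.4},{"fingers":0,"x":-0.23,"y":0.09,"z":-0.10,"spin":-7.4},{"fingers":0,"x":-0.2405,"y":0.12,"z":-0.102,"spin":-7.4},{"fingers":0,"x":-0.2405,"y":0.129,"z":-0.102,"spin":-7.4},{"fingers":0,"x":-0.2405,"y":0.129,"z":-0.102,"spin":-7.4}]' ; python3 -c "
from h import *
st()
snap('wrist','w4');finddrift('w4',zlo=.006)
go(.481,.3955,.021,-88.9)
"
```

```text
time_s: 13.35
ee_pos: [0.4769, 0.395, 0.1334]
eef_rot: [-1.573, -0.001, -1.551]
force: [-0.1, -0.3, 0.0]
grip_width: 0.0474
t 13.35 p [0.4769 0.395  0.1334] rpy [-90.1  -0.1 -88.9] F [-0.1 -0.3  0. ] w 0.0474 q [ 0.63  0.54  1.41 -0.    1.2   2.18]
w4 n 3086 LW 176 18 wrist [0.6307 0.5754] axis deg 158.4 dark 5 ends [-0.02   0.156] px [43. 98.] zmed 0.0155
w4 n 2980 LW 169 18 wrist [0.4848 0.398 ] axis deg 1.0 dark 48 ends [-0.092  0.077] px [277. 191.] zmed 0.0178
to [ 4.810e-01  3.955e-01  2.100e-02 -8.890e+01] : x -0.0003 y 0.1142 z 0.0034 spin 0.0
```

```bash
python3 -m handwheel '[{"fingers":0,"x":-0.001,"y":0.0,"z":0.0015,"spin":0},{"fingers":0,"x":-0.001,"y":0.02,"z":0.0015,"spin":0},{"fingers":0,"x":-0.001,"y":0.05,"z":0.0015,"spin":0},{"fingers":0,"x":-0.001,"y":0.08,"z":0.0015,"spin":0},{"fingers":0,"x":-0.001,"y":0.1,"z":0.0015,"spin":0},{"fingers":0,"x":-0.001,"y":0.112,"z":0.0015,"spin":0},{"fingers":0,"x":-0.001,"y":0.1145,"z":0.0015,"spin":0},{"fingers":0,"x":-0.001,"y":0.1145,"z":0.0015,"spin":0},{"fingers":0,"x":-0.001,"y":0.1145,"z":0.0015,"spin":0},{"fingers":0,"x":-0.001,"y":0.1145,"z":0.0015,"spin":0}]' 60 ; python3 -c "
from h import *
st();go(.4825,.3965,.021,-88.9)"
```

```text
time_s: 14.4
ee_pos: [0.4792, 0.397, 0.0211]
eef_rot: [-1.569, 0.001, -1.551]
force: [-0.5, 1.0, -0.2]
grip_width: 0.0471
t 14.40 p [0.4792 0.397  0.0211] rpy [-89.9   0.1 -88.9] F [-0.5  1.  -0.2] w 0.0471 q [ 0.63  0.68  1.46 -0.    0.99  2.18]
to [ 4.825e-01  3.965e-01  2.100e-02 -8.890e+01] : x 0.0005 y 0.0001 z 0.0033 spin 0.0
```

Close with a 3 mm correction along the drift, and lift.

```bash
python3 -m handwheel '[{"fingers":0,"x":0,"y":0,"z":0.0033,"spin":0},{"fingers":-1,"x":0,"y":0,"z":0.0033,"spin":0},{"fingers":-1,"x":0,"y":0,"z":0.0033,"spin":0},{"fingers":-1,"x":0,"y":0,"z":0.0033,"spin":0},{"fingers":-1,"x":0,"y":0,"z":0.0033,"spin":0},{"fingers":-1,"x":0,"y":0,"z":0.0033,"spin":0},{"fingers":-1,"x":0,"y":-0.02,"z":0.0033,"spin":0},{"fingers":-1,"x":0,"y":-0.05,"z":0.0033,"spin":0},{"fingers":-1,"x":0,"y":-0.09,"z":0.0033,"spin":0},{"fingers":-1,"x":0,"y":-0.12,"z":0.0033,"spin":0}]' 60 ; python3 -c "
from h import *
st();go(*rk(0,.075),.142,-96.2);go(*rk(0,.075),.056,-96.2)"
```

```text
time_s: 15.4
ee_pos: [0.482, 0.3967, 0.1419]
eef_rot: [-1.57, 0.0, -1.551]
force: [0.6, -1.1, -2.9]
grip_width: 0.0172
t 15.40 p [0.482  0.3967 0.1419] rpy [-90.    0.  -88.9] F [ 0.6 -1.1 -2.9] w 0.0172 q [ 0.63  0.54  1.38 -0.    1.22  2.18]
to [  0.6312   0.2423   0.142  -96.2   ] : x 0.1574 y -0.0001 z 0.1461 spin 7.3
to [ 6.312e-01  2.423e-01  5.600e-02 -9.620e+01] : x 0.1574 y 0.0859 z 0.1461 spin 7.3
```

```bash
python3 -m handwheel '[{"fingers":-1,"x":0.01,"y":-0.01,"z":0.01,"spin":0},{"fingers":-1,"x":0.03,"y":-0.02,"z":0.03,"spin":1},{"fingers":-1,"x":0.055,"y":-0.02,"z":0.055,"spin":2},{"fingers":-1,"x":0.08,"y":-0.02,"z":0.08,"spin":4},{"fingers":-1,"x":0.105,"y":-0.02,"z":0.105,"spin":6},{"fingers":-1,"x":0.13,"y":-0.02,"z":0.125,"spin":7},{"fingers":-1,"x":0.15,"y":-0.02,"z":0.14,"spin":7.3},{"fingers":-1,"x":0.1575,"y":0,"z":0.146,"spin":7.3},{"fingers":-1,"x":0.1575,"y":0.02,"z":0.146,"spin":7.3},{"fingers":-1,"x":0.1575,"y":0.025,"z":0.146,"spin":7.3}]' 60 ; python3 -c "
from h import *
snap('wrist','w5');st();finddrift('w5',zlo=.09,zhi=.125);go(*rk(0,.075),.056,-96.2)"
```

```text
time_s: 16.4
ee_pos: [0.6302, 0.2404, 0.1106]
eef_rot: [-1.576, -0.003, -1.68]
force: [0.0, 1.2, -3.6]
grip_width: 0.0177
t 16.45 p [0.6303 0.241  0.1114] rpy [-90.3  -0.1 -96.2] F [ 0.2 -0.2 -3.4] w 0.0173 q [ 0.31  0.68  1.23 -0.    1.24  1.99]
w5 n 5049 LW 110 16 wrist [0.7721 0.2864] axis deg 92.0 dark 24 ends [-0.088  0.021] px [67. 16.] zmed 0.1006
to [ 6.312e-01  2.423e-01  5.600e-02 -9.620e+01] : x -0.0014 y 0.0554 z 0.0008 spin 0.0
```

View pics/w5.png

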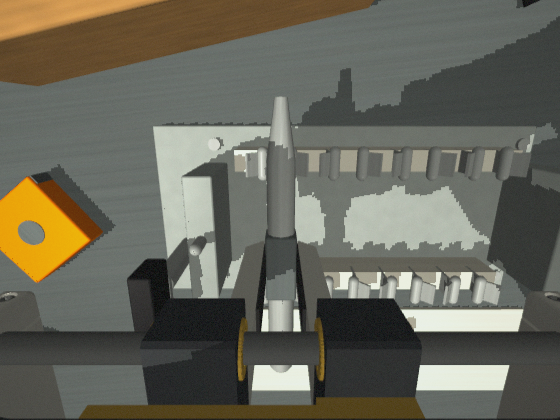

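```bash
python3 -m handwheel '[{"fingers":-1,"x":-0.001,"y":0.015,"z":0.0008,"spin":0},{"fingers":-1,"x":-0.001,"y":0.03,"z":0.0008,"spin":0},{"fingers":-1,"x":-0.001,"y":0.036,"z":0.0008,"spin":0},{"fingers":-1,"x":-0.001,"y":0.040,"z":0.0008,"spin":0},{"fingers":-1,"x":-0.001,"y":0.044,"z":0.0008,"spin":0},{"fingers":-1,"x":-0.001,"y":0.048,"z":0.0008,"spin":0},{"fingers":-1,"x":-0.001,"y":0.052,"z":0.0008,"spin":0},{"fingers":-1,"x":-0.001,"y":0.055,"z":0.0008,"spin":0},{"fingers":-1,"x":-0.001,"y":0.0555,"z":0.0008,"spin":0},{"fingers":-1,"x":-0.001,"y":0.0555,"z":0.0008,"spin":0}]' 60 ; python3 -c "
from h import *
st();print(get_obs()['moment'])"
```

```text
time_s: 17.45
ee_pos: [0.6323, 0.2429, 0.0595]
eef_rot: [-1.57, 0.0, -1.679]
force: [2.8, -0.4, -1.5]
grip_width: 0.0175
t 17.45 p [0.6323 0.2429 0.0595] rpy [-90.    0.  -96.2] F [ 2.8 -0.4 -1.5] w 0.0175 q [ 0.31  0.74  1.26 -0.    1.14  1.99]
[-0.10391796 -0.64989786  0.02650029]
```

```bash
python3 -m handwheel '[{"fingers":-1,"x":0,"y":0.001,"z":0,"spin":0},{"fingers":-1,"x":0,"y":0.002,"z":0,"spin":0},{"fingers":-1,"x":0,"y":0.003,"z":0,"spin":0},{"fingers":-1,"x":0,"y":0.004,"z":0,"spin":0},{"fingers":-1,"x":0,"y":0.004,"z":0,"spin":0},{"fingers":-1,"x":0,"y":0.004,"z":0,"spin":0},{"fingers":-1,"x":0,"y":0.004,"z":0,"spin":0},{"fingers":-1,"x":0,"y":0.004,"z":0,"spin":0},{"fingers":-1,"x":0,"y":0.004,"z":0,"spin":0},{"fingers":-1,"x":0,"y":0.004,"z":0,"spin":0}]' 60 ; python3 -c "
from h import *
st();print(get_obs()['moment'])"
```

```text
time_s: 18.45
ee_pos: [0.6318, 0.243, 0.0558]
eef_rot: [-1.571, -0.0, -1.678]
force: [-4.5, -2.5, 4.6]
grip_width: 0.0174
t 18.45 p [0.6318 0.243  0.0558] rpy [-90.   -0.  -96.2] F [-4.5 -2.5  4.6] w 0.0174 q [0.31 0.74 1.26 0.   1.14 1.99]
[-0.46367497  0.85862501 -0.07202995]
```

```bash
python3 -m handwheel '[{"fingers":-0.35,"x":0,"y":0,"z":0,"spin":0},{"fingers":-0.35,"x":0,"y":0,"z":0,"spin":0},{"fingers":-0.35,"x":0,"y":0,"z":0,"spin":0},{"fingers":-0.35,"x":0,"y":-0.01,"z":0,"spin":0},{"fingers":-0.35,"x":0,"y":-0.04,"z":0,"spin":0},{"fingers":-0.35,"x":0,"y":-0.08,"z":0,"spin":0},{"fingers":-0.35,"x":0,"y":-0.12,"z":-0.02,"spin":0},{"fingers":0,"x":0.03,"y":-0.16,"z":-0.05,"spin":0},{"fingers":0,"x":0.06,"y":-0.20,"z":-0.08,"spin":0},{"fingers":0,"x":0.06,"y":-0.20,"z":-0.08,"spin":0}]' 60
cat >> h.py <<'E'
def homes(tag):
    z=np.load(f'/tmp/{tag}.npz');p,d=z['p'],z['d'];k=z['k'];c=dict(fx=k[0],fy=k[1],cx=k[2],cy=k[3],view=z['V']);w=cloud(d,c)
    Ri=np.array([[np.cos(RY),np.sin(RY)],[-np.sin(RY),np.cos(RY)]]);L=(w[...,:2]-RC)@Ri.T
    for i,y in enumerate((-.075,-.025,.025,.075)):
        s=(abs(L[...,1]-y)<.012)&(w[...,2]>.046)&(w[...,2]<.09)
        r=[]
        for a,b in((-.072,-.064),(-.036,-.024),(-.014,.014),(.024,.036),(.064,.072)):
            q=s&(L[...,0]>a)&(L[...,0]<b);n=q.sum()
            r.append((n,)+((round(float(np.percentile(w[...,2][q],90))*1000,1),round(float(np.median(L[...,1][q]))*1000,1)) if n>4 else ()))
        q=s&(abs(L[...,0])<.11)&(abs(L[...,1]-y)<.007)
        g=p.mean(2)[q];t=L[...,0][q]
        print(tag,'place',i,r,'ext',np.round([t.min(),t.max()],3) if len(t) else '')
E
python3 -c "
from h import *
st();snap('wrist','w6');homes('w6');homes('w3');snap('top','t3');homes('t3');finddrift('t3');finddrift('w6',zlo=.007)"
```

```text
time_s: 19.45
ee_pos: [0.545, 0.191, 0.2605]
eef_rot: [-1.565, 0.002, -1.679]
force: [0.1, -0.6, -0.8]
grip_width: 0.0467
t 19.45 p [0.545  0.191  0.2605] rpy [-89.7   0.1 -96.2] F [ 0.1 -0.6 -0.8] w 0.0467 q [ 0.27  0.33  1.39 -0.    1.41  1.95]
w6 place 0 [(np.int64(0),), (np.int64(3),), (np.int64(0),), (np.int64(0),), (np.int64(0),)] ext [-0.057  0.062]
w6 place 1 [(np.int64(0),), (np.int64(1),), (np.int64(0),), (np.int64(0),), (np.int64(0),)] ext [-0.057  0.062]
w6 place 2 [(np.int64(0),), (np.int64(0),), (np.int64(0),), (np.int64(0),), (np.int64(0),)] ext [-0.058  0.062]
w6 place 3 [(np.int64(82), 53.8, 73.7), (np.int64(133), 53.6, 74.3), (np.int64(432), 55.6, 74.3), (np.int64(154), 54.1, 73.7), (np.int64(94), 53.5, 73.6)] ext [-0.074  0.095]
w3 place 0 [(np.int64(0),), (np.int64(0),), (np.int64(0),), (np.int64(0),), (np.int64(0),)] ext [-0.059  0.06 ]
w3 place 1 [(np.int64(0),), (np.int64(0),), (np.int64(0),), (np.int64(0),), (np.int64(0),)] ext [-0.059  0.059]
w3 place 2 [(np.int64(0),), (np.int64(0),), (np.int64(0),), (np.int64(0),), (np.int64(0),)] ext [-0.059  0.059]
w3 pla
[... 319 characters left out ...]
3 0.062]
t3 place 2 [(np.int64(0),), (np.int64(0),), (np.int64(0),), (np.int64(0),), (np.int64(0),)] ext [0.041 0.059]
t3 place 3 [(np.int64(0),), (np.int64(0),), (np.int64(0),), (np.int64(18), 54.7, 71.6), (np.int64(11), 53.3, 72.6)] ext [0.023 0.093]
t3 n 282 LW 192 28 wrist [ 0.6607 -0.1744] axis deg 16.5 dark 62 ends [-0.116  0.075] px [329. 180.] zmed 0.0153
t3 n 262 LW 169 20 wrist [ 0.4413 -0.3589] axis deg 177.0 dark 79 ends [-0.096  0.073] px [392. 250.] zmed 0.0160
t3 n 61 LW 100 5 wrist [ 0.2429 -0.7096] axis deg 118.2 dark 15 ends [-0.048  0.052] px [509. 315.] zmed 0.0154
w6 n 648 LW 145 2 wrist [0.7608 0.4012] axis deg 95.8 dark 2 ends [-0.124  0.021] px [120.  13.] zmed 0.0144
```

View pics/w6.png

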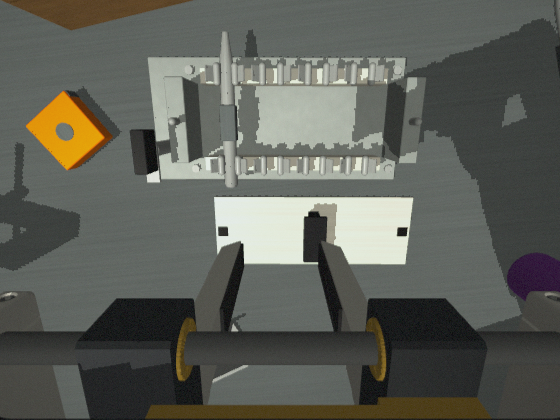

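Drift in place 3 is home and level at both ends (tops 53.5–54 mm, extent −74..+95). Now to hover over the drift by the hammer.

```bash
python3 -c "
from h import *
go(.66,-.172,.14,-74.3)"
```

```text
to [  0.66   -0.172   0.14  -74.3  ] : x 0.3490 y 0.1189 z 0.1527 spin -21.9
```

```bash
python3 -m handwheel '[{"fingers":0,"x":0.02,"y":0,"z":0.01,"spin":-2},{"fingers":0,"x":0.06,"y":0,"z":0.03,"spin":-5},{"fingers":0,"x":0.105,"y":0,"z":0.05,"spin":-8},{"fingers":0,"x":0.15,"y":0,"z":0.07,"spin":-12},{"fingers":0,"x":0.195,"y":0,"z":0.09,"spin":-16},{"fingers":0,"x":0.24,"y":0,"z":0.11,"spin":-20},{"fingers":0,"x":0.28,"y":0.02,"z":0.13,"spin":-21.9},{"fingers":0,"x":0.315,"y":0.05,"z":0.145,"spin":-21.9},{"fingers":0,"x":0.34,"y":0.08,"z":0.153,"spin":-21.9},{"fingers":0,"x":0.349,"y":0.11,"z":0.153,"spin":-21.9}]';python3 -m handwheel '[{"fingers":0,"x":0,"y":0.008,"z":0,"spin":0},{"fingers":0,"x":0,"y":0.008,"z":0,"spin":0},{"fingers":0,"x":0,"y":0.008,"z":0,"spin":0},{"fingers":0,"x":0,"y":0.008,"z":0,"spin":0},{"fingers":0,"x":0,"y":0.008,"z":0,"spin":0},{"fingers":0,"x":0,"y":0.008,"z":0,"spin":0},{"fingers":0,"x":0,"y":0.008,"z":0,"spin":0},{"fingers":0,"x":0,"y":0.008,"z":0,"spin":0},{"fingers":0,"x":0,"y":0.008,"z":0,"spin":0},{"fingers":0,"x":0,"y":0.008,"z":0,"spin":0}]' ; python3 -c "
from h import *
snap('wrist','w7');st();finddrift('w7',zlo=.006);finddrift('w7',zlo=.009)
go(.66,-.172,.021,-74.3)
"
```

```text
time_s: 20.55
ee_pos: [0.6609, -0.1738, 0.1421]
eef_rot: [-1.572, 0.001, -1.298]
force: [-0.2, -0.3, 0.1]
grip_width: 0.047
time_s: 21.55
ee_pos: [0.6606, -0.1714, 0.1374]
eef_rot: [-1.571, 0.0, -1.296]
force: [-0.0, -0.2, 0.1]
grip_width: 0.0469
t 21.60 p [ 0.6607 -0.1714  0.1374] rpy [-90.   -0.  -74.3] F [-0.4  0.6 -0.2] w 0.0470 q [-0.31  0.67  1.18 -0.    1.29  0.99]
w7 n 2875 LW 170 18 wrist [ 0.6605 -0.1732] axis deg 15.9 dark 54 ends [-0.096  0.074] px [281. 196.] zmed 0.0161
w7 n 2856 LW 170 18 wrist [ 0.6605 -0.1732] axis deg 15.9 dark 54 ends [-0.096  0.074] px [281. 196.] zmed 0.0161
to [ 6.60e-01 -1.72e-01  2.10e-02 -7.43e+01] : x 0.0004 y 0.1164 z -0.0008 spin 0.0
```

```bash
python3 -m handwheel '[{"fingers":0,"x":0.0015,"y":0.02,"z":-0.0006,"spin":0},{"fingers":0,"x":0.0015,"y":0.05,"z":-0.0006,"spin":0},{"fingers":0,"x":0.0015,"y":0.08,"z":-0.0006,"spin":0},{"fingers":0,"x":0.0015,"y":0.1,"z":-0.0006,"spin":0},{"fingers":0,"x":0.0015,"y":0.112,"z":-0.0006,"spin":0},{"fingers":0,"x":0.0015,"y":0.1164,"z":-0.0006,"spin":0},{"fingers":0,"x":0.0015,"y":0.1164,"z":-0.0006,"spin":0},{"fingers":0,"x":0.0015,"y":0.1164,"z":-0.0006,"spin":0},{"fingers":-1,"x":0.0015,"y":0.1164,"z":-0.0006,"spin":0},{"fingers":-1,"x":0.0015,"y":0.1164,"z":-0.0006,"spin":0}]' 60 ; python3 -m handwheel '[{"fingers":-1,"x":0,"y":0,"z":0,"spin":0},{"fingers":-1,"x":0,"y":0,"z":0,"spin":0},{"fingers":-1,"x":0,"y":0,"z":0,"spin":0},{"fingers":-1,"x":0,"y":-0.01,"z":0,"spin":0},{"fingers":-1,"x":0,"y":-0.03,"z":0,"spin":0},{"fingers":-1,"x":0,"y":-0.06,"z":0,"spin":0},{"fingers":-1,"x":0,"y":-0.09,"z":0,"spin":0},{"fingers":-1,"x":0,"y":-0.12,"z":0,"spin":0},{"fingers":-1,"x":0,"y":-0.14,"z":0,"spin":0},{"fingers":-1,"x":0,"y":-0.14,"z":0,"spin":0}]' 60; python3 -c "
from h import *
st();go(*rk(0,-.025),.162,-96.2)"
```

```text
time_s: 22.6
ee_pos: [0.6608, -0.1731, 0.0219]
eef_rot: [-1.57, -0.001, -1.296]
force: [-0.4, -0.2, 0.1]
grip_width: 0.0346
time_s: 23.6
ee_pos: [0.6615, -0.1733, 0.1648]
eef_rot: [-1.566, -0.003, -1.296]
force: [0.3, 1.4, -1.9]
grip_width: 0.0175
t 23.60 p [ 0.6615 -0.1733  0.1648] rpy [-89.7  -0.2 -74.3] F [ 0.3  1.4 -1.9] w 0.0175 q [-0.31  0.65  1.16  0.    1.33  0.99]
to [  0.6204   0.1428   0.162  -96.2   ] : x -0.3154 y 0.0028 z 0.0462 spin 21.9
```

```bash
python3 -m handwheel '[{"fingers":-1,"x":-0.015,"y":0,"z":0.002,"spin":1},{"fingers":-1,"x":-0.045,"y":0,"z":0.005,"spin":3},{"fingers":-1,"x":-0.08,"y":0,"z":0.01,"spin":6},{"fingers":-1,"x":-0.12,"y":0,"z":0.015,"spin":9},{"fingers":-1,"x":-0.16,"y":0,"z":0.02,"spin":12},{"fingers":-1,"x":-0.20,"y":0,"z":0.03,"spin":15},{"fingers":-1,"x":-0.24,"y":0,"z":0.035,"spin":18},{"fingers":-1,"x":-0.275,"y":0,"z":0.04,"spin":21},{"fingers":-1,"x":-0.30,"y":0.01,"z":0.046,"spin":21.9},{"fingers":-1,"x":-0.3154,"y":0.03,"z":0.0462,"spin":21.9}]' 60 ; python3 -m handwheel '[{"fingers":-1,"x":0,"y":0.01,"z":0,"spin":0},{"fingers":-1,"x":0,"y":0.02,"z":0,"spin":0},{"fingers":-1,"x":0,"y":0.025,"z":0,"spin":0},{"fingers":-1,"x":0,"y":0.025,"z":0,"spin":0},{"fingers":-1,"x":0,"y":0.025,"z":0,"spin":0},{"fingers":-1,"x":0,"y":0.025,"z":0,"spin":0},{"fingers":-1,"x":0,"y":0.025,"z":0,"spin":0},{"fingers":-1,"x":0,"y":0.025,"z":0,"spin":0},{"fingers":-1,"x":0,"y":0.025,"z":0,"spin":0},{"fingers":-1,"x":0,"y":0.025,"z":0,"spin":0}]' 60; python3 -c "
from h import *
snap('wrist','w8');st();finddrift('w8',zlo=.088,zhi=.112);print(rk(0,-.025));go(*rk(0,-.025),.056,-96.2)"
```

```text
time_s: 24.6
ee_pos: [0.6193, 0.1453, 0.1307]
eef_rot: [-1.57, 0.0, -1.677]
force: [0.5, 0.5, -3.7]
grip_width: 0.0177
time_s: 25.6
ee_pos: [0.6194, 0.1431, 0.1061]
eef_rot: [-1.571, 0.0, -1.678]
force: [-0.8, 0.6, -3.0]
grip_width: 0.0175
t 25.65 p [0.6194 0.1431 0.1061] rpy [-90.    0.  -96.2] F [ 0.1 -0.1 -2.6] w 0.0176 q [0.17 0.6  1.38 0.   1.17 1.85]
[0.62040002 0.14284623]
to [ 6.204e-01  1.428e-01  5.600e-02 -9.620e+01] : x 0.0002 y 0.0501 z 0.0010 spin 0.0
```

```bash
python3 -m handwheel '[{"fingers":-1,"x":0,"y":0.015,"z":0.001,"spin":0},{"fingers":-1,"x":0,"y":0.03,"z":0.001,"spin":0},{"fingers":-1,"x":0,"y":0.034,"z":0.001,"spin":0},{"fingers":-1,"x":0,"y":0.038,"z":0.001,"spin":0},{"fingers":-1,"x":0,"y":0.042,"z":0.001,"spin":0},{"fingers":-1,"x":0,"y":0.046,"z":0.001,"spin":0},{"fingers":-1,"x":0,"y":0.049,"z":0.001,"spin":0},{"fingers":-1,"x":0,"y":0.051,"z":0.001,"spin":0},{"fingers":-1,"x":0,"y":0.0515,"z":0.001,"spin":0},{"fingers":-1,"x":0,"y":0.0515,"z":0.001,"spin":0}]' 60 ; python3 -c "
from h import *
st();print(get_obs()['moment'])"
```

```text
time_s: 26.65
ee_pos: [0.6207, 0.1431, 0.0569]
eef_rot: [-1.57, 0.0, -1.678]
force: [-11.6, -1.0, 24.0]
grip_width: 0.0175
t 26.65 p [0.6207 0.1431 0.0569] rpy [-89.9   0.  -96.2] F [-11.6  -1.   24. ] w 0.0175 q [ 0.17  0.66  1.4  -0.    1.08  1.85]
[-0.26996461  2.3724708  -0.0103466 ]
```

Seated against the rails with 24 N. Release and inspect.

```bash
python3 -m handwheel '[{"fingers":-0.35,"x":0,"y":0,"z":0,"spin":0},{"fingers":-0.35,"x":0,"y":0,"z":0,"spin":0},{"fingers":-0.35,"x":0,"y":0,"z":0,"spin":0},{"fingers":-0.35,"x":0,"y":-0.01,"z":0,"spin":0},{"fingers":-0.35,"x":0,"y":-0.04,"z":0,"spin":0},{"fingers":-0.35,"x":0,"y":-0.08,"z":0,"spin":0},{"fingers":-0.35,"x":0,"y":-0.12,"z":-0.02,"spin":0},{"fingers":0,"x":0,"y":-0.16,"z":-0.05,"spin":0},{"fingers":0,"x":0,"y":-0.20,"z":-0.08,"spin":0},{"fingers":0,"x":0,"y":-0.20,"z":-0.08,"spin":0}]' 60 ; 
python3 -c "
from h import *
st();snap('wrist','w9');homes('w9');snap('top','t4');finddrift('t4');go(.442,-.359,.14,-93)"
```

```text
time_s: 27.65
ee_pos: [0.5402, 0.1524, 0.2615]
eef_rot: [-1.562, 0.003, -1.677]
force: [0.4, -0.7, 0.2]
grip_width: 0.0467
t 27.65 p [0.5402 0.1524 0.2615] rpy [-89.5   0.2 -96.1] F [ 0.4 -0.7  0.2] w 0.0467 q [0.21 0.29 1.44 0.   1.4  1.89]
w9 place 0 [(np.int64(0),), (np.int64(0),), (np.int64(0),), (np.int64(0),), (np.int64(0),)] ext [-0.058  0.062]
w9 place 1 [(np.int64(68), 49.7, -26.6), (np.int64(113), 49.8, -26.4), (np.int64(415), 51.6, -26.3), (np.int64(120), 49.9, -26.2), (np.int64(74), 49.0, -26.0)] ext [-0.074  0.093]
w9 place 2 [(np.int64(0),), (np.int64(0),), (np.int64(0),), (np.int64(0),), (np.int64(0),)] ext [-0.058  0.062]
w9 place 3 [(np.int64(73), 49.9, 73.4), (np.int64(116), 49.8, 74.0), (np.int64(423), 51.4, 73.6), (np.int64(126), 49.4, 74.0), (np.int64(68), 48.8, 74.2)] ext [-0.074  0.087]
t4 n 162 LW 151 24 wrist [ 0.8984 -0.2044] axis deg 150.3 dark 13 ends [-0.02   0.132] px [327. 124.] zmed 0.0196
t4 n 268 LW 169 20 wrist [ 0.4412 -0.3598] axis deg 177.0 dark 78 ends [-0.096  0.073] px [392. 250.] zmed 0.0155
t4 n 74 LW 106 6 wrist [ 0.2273 -0.6806] axis deg 118.9 dark 15 ends [-0.084  0.022] px [508. 315.] zmed 0.0167
to [  0.442  -0.359   0.14  -93.   ] : x 0.5184 y 0.1158 z -0.0436 spin -3.1
```

Run:
```python
from h import *
for t in('t4','top0'):
    z=np.load(f'/tmp/{t}.npz');p,d=z['p'].astype(int),z['d'];k=z['k'];c=dict(fx=k[0],fy=k[1],cx=k[2],cy=k[3],view=z['V']);w=cloud(d,c)
    m=((p[...,0]>110)&(p[...,1]<60)&(p[...,2]<70)).astype(np.uint8)
    N,l,s,ct=cv2.connectedComponentsWithStats(m)
    for i in range(1,N):
        if s[i,4]>20:
            P=w[l==i];print(t,s[i,4],ct[i].round(),np.nanmin(P,0).round(3),np.nanmax(P,0).round(3))
```

```text
t4 195 [405. 131.] [ 0.741 -0.447 -0.005] [ 0.832 -0.345  0.21 ]
t4 176 [415. 180.] [ 0.626 -0.476 -0.001] [ 0.684 -0.366  0.211]
t4 217 [340. 282.] [ 0.35  -0.253 -0.006] [ 0.401 -0.145  0.211]
top0 206 [405. 131.] [ 0.739 -0.453 -0.005] [ 0.833 -0.344  0.211]
top0 186 [416. 180.] [ 0.626 -0.475 -0.003] [ 0.683 -0.366  0.211]
top0 200 [340. 282.] [ 0.352 -0.248 -0.003] [ 0.399 -0.146  0.21 ]
```

```bash
python3 -m handwheel '[{"fingers":0,"x":0.03,"y":-0.03,"z":0.01,"spin":0},{"fingers":0,"x":0.075,"y":-0.05,"z":0.015,"spin":-1},{"fingers":0,"x":0.12,"y":-0.05,"z":0.02,"spin":-2},{"fingers":0,"x":0.165,"y":-0.05,"z":0.025,"spin":-3.1},{"fingers":0,"x":0.21,"y":-0.05,"z":0.028,"spin":-3.1},{"fingers":0,"x":0.255,"y":-0.05,"z":0.028,"spin":-3.1},{"fingers":0,"x":0.30,"y":-0.05,"z":0.028,"spin":-3.1},{"fingers":0,"x":0.345,"y":-0.05,"z":0.028,"spin":-3.1},{"fingers":0,"x":0.39,"y":-0.05,"z":0.028,"spin":-3.1},{"fingers":0,"x":0.435,"y":-0.05,"z":0.028,"spin":-3.1}]';python3 -m handwheel '[{"fingers":0,"x":0.04,"y":0,"z":-0.01,"spin":0},{"fingers":0,"x":0.07,"y":0.02,"z":-0.03,"spin":0},{"fingers":0,"x":0.08,"y":0.05,"z":-0.06,"spin":0},{"fingers":0,"x":0.08,"y":0.09,"z":-0.07,"spin":0},{"fingers":0,"x":0.08,"y":0.12,"z":-0.07,"spin":0},{"fingers":0,"x":0.08,"y":0.15,"z":-0.07,"spin":0},{"fingers":0,"x":0.08,"y":0.165,"z":-0.07,"spin":0},{"fingers":0,"x":0.08,"y":0.165,"z":-0.07,"spin":0},{"fingers":0,"x":0.08,"y":0.165,"z":-0.07,"spin":0},{"fingers":0,"x":0.08,"y":0.165,"z":-0.07,"spin":0}]' ; python3 -c "
from h import *
snap('wrist','w10');st();finddrift('w10',zlo=.006)
go(.442,-.359,.021,-93)
"
```

```text
time_s: 28.75
ee_pos: [0.5216, -0.2862, 0.3027]
eef_rot: [-1.573, 0.001, -1.625]
force: [0.9, -0.1, -0.4]
grip_width: 0.0472
time_s: 29.75
ee_pos: [0.4481, -0.3604, 0.1402]
eef_rot: [-1.57, -0.001, -1.624]
force: [-0.2, 0.3, 0.5]
grip_width: 0.0471
t 29.80 p [ 0.4481 -0.3604  0.1403] rpy [-89.9  -0.  -93.1] F [ 0.4 -0.1 -0.3] w 0.0473 q [-0.74  0.43  1.54 -0.    1.16  0.88]
w10 n 2771 LW 169 17 wrist [ 0.426  -0.3578] axis deg 177.2 dark 58 ends [-0.112  0.057] px [278. 200.] zmed 0.0162
to [ 4.42e-01 -3.59e-01  2.10e-02 -9.30e+01] : x -0.0011 y 0.1193 z -0.0062 spin -0.1
```

```bash
python3 -c "
from h import *
st();go(.4437,-.3588,.0213,-93)"; python3 -m handwheel '[{"fingers":0,"x":-0.0013,"y":0.02,"z":-0.0043,"spin":0},{"fingers":0,"x":-0.0013,"y":0.05,"z":-0.0043,"spin":0},{"fingers":0,"x":-0.0013,"y":0.08,"z":-0.0043,"spin":0},{"fingers":0,"x":-0.0013,"y":0.1,"z":-0.0043,"spin":0},{"fingers":0,"x":-0.0013,"y":0.114,"z":-0.0043,"spin":0},{"fingers":0,"x":-0.0013,"y":0.119,"z":-0.0043,"spin":0},{"fingers":0,"x":-0.0013,"y":0.119,"z":-0.0043,"spin":0},{"fingers":0,"x":-0.0013,"y":0.119,"z":-0.0043,"spin":0},{"fingers":-1,"x":-0.0013,"y":0.119,"z":-0.0043,"spin":0},{"fingers":-1,"x":-0.0013,"y":0.119,"z":-0.0043,"spin":0}]' 60 ; python3 -m handwheel '[{"fingers":-1,"x":0,"y":0,"z":0,"spin":0},{"fingers":-1,"x":0,"y":0,"z":0,"spin":0},{"fingers":-1,"x":0,"y":0,"z":0,"spin":0},{"fingers":-1,"x":0,"y":-0.01,"z":0,"spin":0},{"fingers":-1,"x":0,"y":-0.03,"z":0,"spin":0},{"fingers":-1,"x":0,"y":-0.06,"z":0,"spin":0},{"fingers":-1,"x":0,"y":-0.10,"z":0,"spin":0},{"fingers":-1,"x":0,"y":-0.15,"z":0,"spin":0},{"fingers":-1,"x":0,"y":-0.20,"z":0,"spin":0},{"fingers":-1,"x":0,"y":-0.25,"z":0,"spin":0}]' 60; python3 -c "
from h import *
st();go(*rk(0,-.075),.272,-96.2);go(.54,-.2,.30,-96.2)"
```

```text
t 29.80 p [ 0.4481 -0.3604  0.1403] rpy [-89.9  -0.  -93.1] F [ 0.4 -0.1 -0.3] w 0.0473 q [-0.74  0.43  1.54 -0.    1.16  0.88]
to [ 4.437e-01 -3.588e-01  2.130e-02 -9.300e+01] : x -0.0014 y 0.1190 z -0.0045 spin -0.1
time_s: 30.8
ee_pos: [0.4439, -0.3588, 0.0213]
eef_rot: [-1.57, -0.001, -1.624]
force: [0.2, 0.5, -0.2]
grip_width: 0.0343
time_s: 31.8
ee_pos: [0.4431, -0.358, 0.2731]
eef_rot: [-1.571, 0.0, -1.624]
force: [1.3, -1.1, -2.6]
grip_width: 0.0174
t 31.80 p [ 0.4431 -0.358   0.2731] rpy [-90.    0.  -93.1] F [ 1.3 -1.1 -2.6] w 0.0174 q [-0.74  0.31  1.39  0.    1.44  0.88]
to [ 6.15e-01  9.31e-02  2.72e-01 -9.62e+01] : x -0.4597 y 0.0011 z 0.1475 spin 3.1
to [  0.54  -0.2    0.3  -96.2 ] : x -0.1630 y -0.0269 z 0.0883 spin 3.1
```

```bash
python3 -m handwheel '[{"fingers":-1,"x":-0.02,"y":-0.005,"z":0.005,"spin":0},{"fingers":-1,"x":-0.06,"y":-0.01,"z":0.02,"spin":1},{"fingers":-1,"x":-0.105,"y":-0.01,"z":0.034,"spin":2},{"fingers":-1,"x":-0.15,"y":-0.01,"z":0.048,"spin":3},{"fingers":-1,"x":-0.195,"y":-0.01,"z":0.063,"spin":3.1},{"fingers":-1,"x":-0.24,"y":0,"z":0.077,"spin":3.1},{"fingers":-1,"x":-0.285,"y":0,"z":0.092,"spin":3.1},{"fingers":-1,"x":-0.33,"y":0.02,"z":0.106,"spin":3.1},{"fingers":-1,"x":-0.375,"y":0.05,"z":0.12,"spin":3.1},{"fingers":-1,"x":-0.42,"y":0.08,"z":0.135,"spin":3.1}]' 60 ; python3 -m handwheel '[{"fingers":-1,"x":-0.025,"y":0.03,"z":0.008,"spin":0},{"fingers":-1,"x":-0.0395,"y":0.06,"z":0.0125,"spin":0},{"fingers":-1,"x":-0.0395,"y":0.08,"z":0.0125,"spin":0},{"fingers":-1,"x":-0.0395,"y":0.086,"z":0.0125,"spin":0},{"fingers":-1,"x":-0.0395,"y":0.086,"z":0.0125,"spin":0},{"fingers":-1,"x":-0.0395,"y":0.086,"z":0.0125,"spin":0},{"fingers":-1,"x":-0.0395,"y":0.086,"z":0.0125,"spin":0},{"fingers":-1,"x":-0.0395,"y":0.086,"z":0.0125,"spin":0},{"fingers":-1,"x":-0.0395,"y":0.086,"z":0.0125,"spin":0},{"fingers":-1,"x":-0.0395,"y":0.086,"z":0.0125,"spin":0}]' 60; python3 -c "
from h import *
st();go(*rk(0,-.075),.056,-96.2);snap('wrist','w11');homes('w11')"
```

```text
time_s: 32.8
ee_pos: [0.597, 0.0452, 0.1973]
eef_rot: [-1.57, 0.0, -1.678]
force: [0.1, -0.1, -3.1]
grip_width: 0.0173
time_s: 33.8
ee_pos: [0.6135, 0.0811, 0.1119]
eef_rot: [-1.57, 0.0, -1.679]
force: [0.0, 0.2, -2.6]
grip_width: 0.0172
t 33.80 p [0.6135 0.0811 0.1119] rpy [-90.    0.  -96.2] F [ 0.   0.2 -2.6] w 0.0172 q [ 0.07  0.56  1.43 -0.    1.16  1.75]
to [ 6.15e-01  9.31e-02  5.60e-02 -9.62e+01] : x -0.0121 y 0.0559 z 0.0002 spin 0.0
w11 place 0 [(np.int64(0),), (np.int64(0),), (np.int64(0),), (np.int64(0),), (np.int64(0),)] ext [0.041 0.062]
w11 place 1 [(np.int64(0),), (np.int64(269), 52.9, -27.4), (np.int64(912), 54.6, -26.8), (np.int64(338), 53.0, -27.1), (np.int64(235), 52.1, -26.9)] ext [-0.056  0.095]
w11 place 2 [(np.int64(0),), (np.int64(0),), (np.int64(0),), (np.int64(0),), (np.int64(0),)] ext [-0.058  0.062]
w11 place 3 [(np.int64(168), 52.8, 71.7), (np.int64(289), 52.7, 71.5), (np.int64(1076), 54.5, 72.0), (np.int64(369), 53.1, 71.6), (np.int64(247), 52.2, 71.7)] ext [-0.076  0.094]
```

View pics/w11.png

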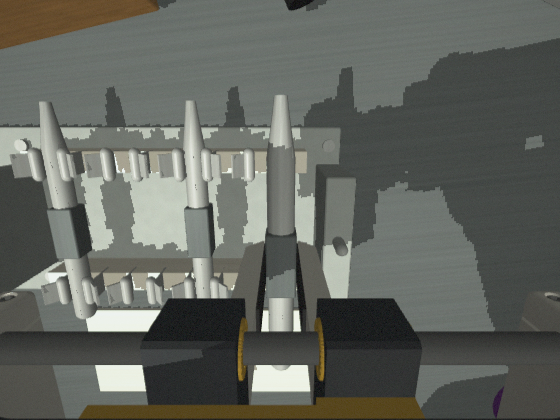

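```bash
python3 -m handwheel '[{"fingers":-1,"x":-0.0121,"y":0,"z":0.0005,"spin":0},{"fingers":-1,"x":-0.0121,"y":0.01,"z":0.0005,"spin":0},{"fingers":-1,"x":-0.0121,"y":0.025,"z":0.0005,"spin":0},{"fingers":-1,"x":-0.0121,"y":0.035,"z":0.0005,"spin":0},{"fingers":-1,"x":-0.0121,"y":0.041,"z":0.0005,"spin":0},{"fingers":-1,"x":-0.0121,"y":0.046,"z":0.0005,"spin":0},{"fingers":-1,"x":-0.0121,"y":0.050,"z":0.0005,"spin":0},{"fingers":-1,"x":-0.0121,"y":0.054,"z":0.0005,"spin":0},{"fingers":-1,"x":-0.0121,"y":0.057,"z":0.0005,"spin":0},{"fingers":-1,"x":-0.0121,"y":0.057,"z":0.0005,"spin":0}]' 60 ; python3 -c "
from h import *
st();print(get_obs()['moment'])"
```

```text
time_s: 34.85
ee_pos: [0.6156, 0.0932, 0.0565]
eef_rot: [-1.57, 0.0, -1.678]
force: [-9.7, -0.4, 18.7]
grip_width: 0.0179
t 34.85 p [0.6156 0.0932 0.0565] rpy [-89.9   0.  -96.2] F [-9.7 -0.4 18.7] w 0.0179 q [ 0.09  0.63  1.45 -0.    1.06  1.77]
[ 0.01474195  1.83418537 -0.04018055]
```

Home with 19 N. Release, rise and look at the whole rack and bench; is there a fourth drift?

```bash
python3 -m handwheel '[{"fingers":-0.35,"x":0,"y":0,"z":0,"spin":0},{"fingers":-0.35,"x":0,"y":0,"z":0,"spin":0},{"fingers":-0.35,"x":0,"y":0,"z":0,"spin":0},{"fingers":-0.35,"x":0,"y":-0.01,"z":0,"spin":0},{"fingers":-0.35,"x":0,"y":-0.04,"z":0,"spin":0},{"fingers":-0.35,"x":0,"y":-0.08,"z":0,"spin":0},{"fingers":-0.35,"x":0,"y":-0.12,"z":-0.02,"spin":0},{"fingers":0,"x":-0.03,"y":-0.16,"z":-0.05,"spin":0},{"fingers":0,"x":-0.06,"y":-0.20,"z":-0.08,"spin":0},{"fingers":0,"x":-0.06,"y":-0.20,"z":-0.08,"spin":0}]' 60 ; python3 -m handwheel '[{"fingers":0,"x":0,"y":-0.01,"z":0,"spin":0},{"fingers":0,"x":0,"y":-0.01,"z":0,"spin":0},{"fingers":0,"x":0,"y":-0.01,"z":0,"spin":0},{"fingers":0,"x":0,"y":-0.01,"z":0,"spin":0},{"fingers":0,"x":0,"y":-0.01,"z":0,"spin":0},{"fingers":0,"x":0,"y":-0.01,"z":0,"spin":0},{"fingers":0,"x":0,"y":-0.01,"z":0,"spin":0},{"fingers":0,"x":0,"y":-0.01,"z":0,"spin":0},{"fingers":0,"x":0,"y":-0.01,"z":0,"spin":0},{"fingers":0,"x":0,"y":-0.01,"z":0,"spin":0}]' 60
python3 - <<'E'
from h import *
st();p,d,c=snap('wrist','w12');homes('w12');snap('top','t5');p2,_,_=snap('scene','s5')
a=cv2.imread('pics/t5.png');b=cv2.imread('pics/s5.png');cv2.imwrite('pics/pair.png',cv2.resize(np.vstack([a,b]),(400,600)))
w=cloud(d,c)
for lo,hi,n in((.002,.007,'plate'),(.03,.043,'handle'),(.080,.093,'pins')):
  m=((w[...,2]>lo)&(w[...,2]<hi)&(w[...,0]>.40)&(w[...,0]<.72)&(w[...,1]>0)).astype(np.uint8)
  N,l,s,ct=cv2.connectedComponentsWithStats(m)
  for i in range(1,N):
    if s[i,4]>30:
        r=cv2.minAreaRect((w[l==i][:,:2]*1000).astype(np.float32));print(n,s[i,4],np.round(r[0],1),np.round(r[1],1),round(r[2],1),np.median(w[l==i],0).round(4),ct[i].round())
E
```

```text
time_s: 35.85
ee_pos: [0.5414, 0.1635, 0.2592]
eef_rot: [-1.565, 0.002, -1.677]
force: [0.6, -0.1, 0.1]
grip_width: 0.0464
time_s: 36.85
ee_pos: [0.5422, 0.1615, 0.2646]
eef_rot: [-1.571, 0.0, -1.678]
force: [-0.5, -0.5, -0.9]
grip_width: 0.047
t 36.85 p [0.5422 0.1615 0.2646] rpy [-90.    0.  -96.2] F [-0.5 -0.5 -0.9] w 0.0470 q [0.22 0.31 1.42 0.   1.42 1.9 ]
w12 place 0 [(np.int64(77), 53.1, -74.7), (np.int64(129), 53.1, -74.6), (np.int64(409), 55.0, -74.8), (np.int64(157), 53.2, -74.2), (np.int64(98), 52.9, -74.7)] ext [-0.073  0.096]
w12 place 1 [(np.int64(79), 53.2, -25.9), (np.int64(128), 53.3, -25.5), (np.int64(380), 55.0, -25.2), (np.int64(147), 53.2, -24.9), (np.int64(98), 52.7, -24.6)] ext [-0.074  0.095]
w12 place 2 [(np.int64(0),), (np.int64(0),), (np.int64(0),), (np.int64(0),), (np.int64(0),)] ext [-0.057  0.062]
w12 place 3 [(np.int64(82), 53.0, 73.9), (np.int64(130), 53.2, 73.4), (np.int64(436), 55.0, 74.0), (np.int64(149), 53.3, 73.5), (np.int64(94), 52.6, 73.8)] ext [-0.075  0.095]
plate 160 [637.6 426.2] [48.  97.3] 75.6 [0.6442 0.4232 0.0047] [ 71. 127.]
plate 106
[... 738 characters left out ...]
65 0.037 ] [185. 160.]
handle 118 [581.4 225.6] [23.4 15.8] 83.9 [0.5851 0.2262 0.037 ] [225. 160.]
handle 141 [578.5 199.9] [12.9 15.9] 84.2 [0.5789 0.1995 0.0371] [246. 161.]
handle 120 [575.7 173.6] [23.7 15.9] 83.8 [0.5798 0.1734 0.0369] [268. 160.]
handle 106 [570.1 120.9] [22.9 15.8] 83.9 [0.5745 0.121  0.0368] [310. 160.]
handle 76 [565.   73.6] [14.2 15.6] 85.6 [0.568 0.07  0.037] [351. 160.]
handle 1017 [473.  152.9] [29.  63.8] 83.9 [0.4748 0.1532 0.0378] [292. 236.]
pins 65 [638.3 293.2] [6.6 8.1] 37.0 [0.6385 0.2917 0.0885] [145. 120.]
pins 64 [611.9  41.7] [7.2 7.9] 33.3 [0.6116 0.0428 0.0881] [386. 120.]
pins 363 [605.6 325.1] [14.7 56.6] 83.2 [0.5985 0.3195 0.0839] [127. 158.]
```

View pics/w12.png

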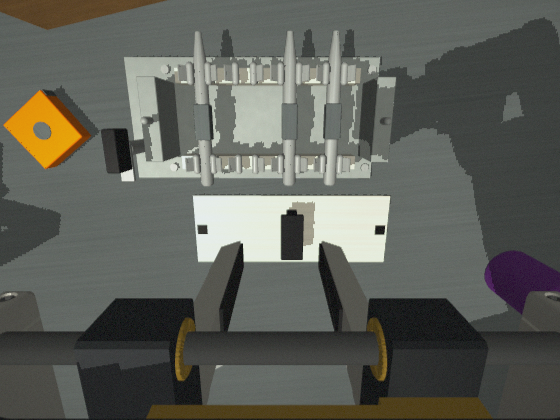

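View pics/pair.png

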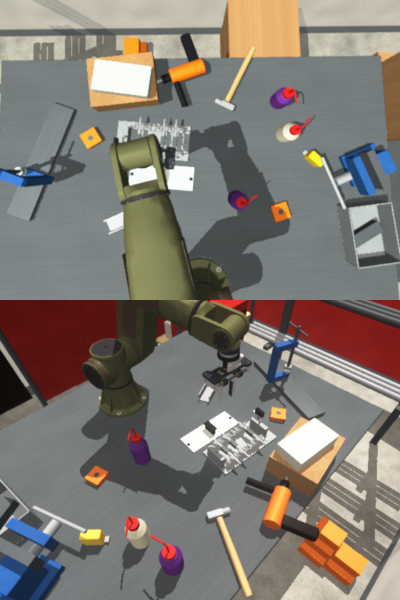

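All three are home (tops 53 mm at both ends; places 0, 1 and 3), there is no fourth drift on the bench, and the cream bottle is standing. Now regrasp the cover.

```bash
python3 -c "
from h import *
go(.473,.1542,.034,-96.2)"
```

```text
to [ 4.730e-01  1.542e-01  3.400e-02 -9.620e+01] : x 0.0146 y 0.2306 z -0.0680 spin 0.0
```

```bash
python3 -m handwheel '[{"fingers":0.1,"x":0.005,"y":0,"z":-0.03,"spin":0},{"fingers":0.1,"x":0.0146,"y":0.02,"z":-0.068,"spin":0},{"fingers":0.1,"x":0.0146,"y":0.06,"z":-0.068,"spin":0},{"fingers":0.1,"x":0.0146,"y":0.10,"z":-0.068,"spin":0},{"fingers":0.1,"x":0.0146,"y":0.14,"z":-0.068,"spin":0},{"fingers":0.1,"x":0.0146,"y":0.17,"z":-0.068,"spin":0},{"fingers":0.1,"x":0.0146,"y":0.20,"z":-0.068,"spin":0},{"fingers":0.1,"x":0.0146,"y":0.22,"z":-0.068,"spin":0},{"fingers":0.1,"x":0.0146,"y":0.2306,"z":-0.068,"spin":0},{"fingers":0.1,"x":0.0146,"y":0.2306,"z":-0.068,"spin":0}]' 50; python3 -m handwheel '[{"fingers":0.1,"x":0,"y":0,"z":0,"spin":0},{"fingers":0.1,"x":0,"y":0,"z":0,"spin":0},{"fingers":-1,"x":0,"y":0,"z":0,"spin":0},{"fingers":-1,"x":0,"y":0,"z":0,"spin":0},{"fingers":-1,"x":0,"y":0,"z":0,"spin":0},{"fingers":-1,"x":0,"y":0,"z":0,"spin":0},{"fingers":-1,"x":0,"y":0,"z":0,"spin":0},{"fingers":-1,"x":0,"y":0,"z":0,"spin":0},{"fingers":-1,"x":0,"y":0,"z":0,"spin":0},{"fingers":-1,"x":0,"y":0,"z":0,"spin":0}]'; python3 -c "
from h import *
st()"
```

```text
time_s: 38.0
ee_pos: [0.4726, 0.1541, 0.0332]
eef_rot: [-1.573, -0.001, -1.678]
force: [0.2, -0.3, 0.2]
grip_width: 0.0517
time_s: 39.0
ee_pos: [0.4731, 0.1542, 0.0342]
eef_rot: [-1.571, 0.0, -1.678]
force: [-1.7, -0.7, 5.4]
grip_width: 0.0291
t 39.00 p [0.4731 0.1542 0.0342] rpy [-90.    0.  -96.2] F [-1.7 -0.7  5.4] w 0.0291 q [ 0.24  0.44  1.83 -0.    0.87  1.92]
```

```bash
python3 -m handwheel '[{"fingers":-1,"x":0,"y":-0.005,"z":0,"spin":0},{"fingers":-1,"x":0,"y":-0.02,"z":0,"spin":0},{"fingers":-1,"x":0,"y":-0.045,"z":0,"spin":0},{"fingers":-1,"x":0,"y":-0.075,"z":0,"spin":0},{"fingers":-1,"x":0,"y":-0.105,"z":0,"spin":0},{"fingers":-1,"x":0,"y":-0.125,"z":0,"spin":0},{"fingers":-1,"x":0,"y":-0.131,"z":0,"spin":0},{"fingers":-1,"x":0,"y":-0.131,"z":0.01,"spin":0},{"fingers":-1,"x":-0.005,"y":-0.131,"z":0.03,"spin":0},{"fingers":-1,"x":-0.01,"y":-0.131,"z":0.05,"spin":0}]' 55; python3 -m handwheel '[{"fingers":-1,"x":-0.005,"y":0,"z":0.02,"spin":0},{"fingers":-1,"x":-0.01,"y":0,"z":0.04,"spin":0},{"fingers":-1,"x":-0.015,"y":0,"z":0.06,"spin":0},{"fingers":-1,"x":-0.018,"y":0,"z":0.08,"spin":0},{"fingers":-1,"x":-0.02,"y":0,"z":0.095,"spin":0},{"fingers":-1,"x":-0.02,"y":0,"z":0.1,"spin":0},{"fingers":-1,"x":-0.02,"y":0,"z":0.1,"spin":0},{"fingers":-1,"x":-0.02,"y":0,"z":0.1,"spin":0},{"fingers":-1,"x":-0.02,"y":0,"z":0.1,"spin":0},{"fingers":-1,"x":-0.02,"y":0,"z":0.1,"spin":0}]'
python3 - <<'E'
from h import *
st();go(.6253,.1676,.135,-96.2)
p,d,c=snap('wrist','w13');w=cloud(d,c)
for lo,hi,n in((.125,.15,'plate'),(.155,.18,'cap'),(.080,.093,'pins')):
  m=((w[...,2]>lo)&(w[...,2]<hi)&(w[...,0]>.5)&(w[...,0]<.70)&(w[...,1]>0)).astype(np.uint8)
  N,l,s,ct=cv2.connectedComponentsWithStats(m)
  for i in range(1,N):
    if s[i,4]>100:
        r=cv2.minAreaRect((w[l==i][:,:2]*1000).astype(np.float32));P=w[l==i];A=np.linalg.lstsq(np.c_[P[:,:2],np.ones(len(P))],P[:,2],rcond=None)[0]
        print(n,s[i,4],np.round(r[0],1),np.round(r[1],1),round(r[2],1),'zmed',np.median(P[:,2]).round(4),'slope',A[:2].round(3))
E
```

```text
time_s: 40.0
ee_pos: [0.5244, 0.1586, 0.1634]
eef_rot: [-1.573, -0.001, -1.678]
force: [0.6, -0.4, -4.2]
grip_width: 0.0288
time_s: 41.0
ee_pos: [0.6251, 0.168, 0.1652]
eef_rot: [-1.571, 0.0, -1.678]
force: [0.5, -1.3, -3.6]
grip_width: 0.0289
t 41.00 p [0.6251 0.168  0.1652] rpy [-90.    0.  -96.2] F [ 0.5 -1.3 -3.6] w 0.0289 q [0.21 0.57 1.28 0.   1.29 1.88]
to [  0.6253   0.1676   0.135  -96.2   ] : x 0.0004 y 0.0302 z 0.0003 spin 0.0
plate 46126 [624.1 167.2] [275.9 101.1] 83.7 zmed 0.135 slope [0.002 0.   ]
cap 6555 [624.2 167.3] [53.6 64.3] 83.9 zmed 0.1689 slope [-0.011  0.001]
```

View pics/w13.png

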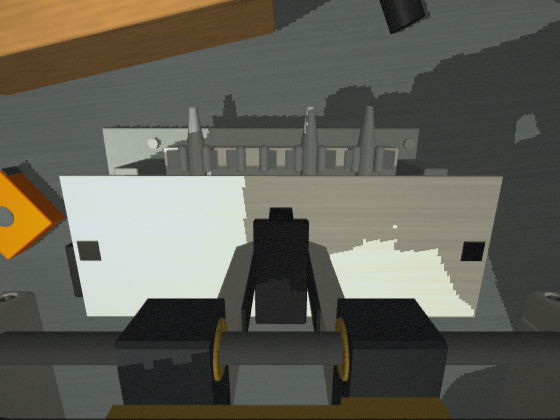

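```bash
python3 -m handwheel '[{"fingers":-1,"x":0.0,"y":0.01,"z":0.001,"spin":0},{"fingers":-1,"x":0.0,"y":0.025,"z":0.001,"spin":0},{"fingers":-1,"x":0.0,"y":0.035,"z":0.001,"spin":0},{"fingers":-1,"x":0.0,"y":0.040,"z":0.001,"spin":0},{"fingers":-1,"x":0.0,"y":0.045,"z":0.001,"spin":0},{"fingers":-1,"x":0.0,"y":0.050,"z":0.001,"spin":0},{"fingers":-1,"x":0.0,"y":0.054,"z":0.001,"spin":0},{"fingers":-1,"x":0.0,"y":0.057,"z":0.001,"spin":0},{"fingers":-1,"x":0.0,"y":0.058,"z":0.001,"spin":0},{"fingers":-1,"x":0.0,"y":0.058,"z":0.001,"spin":0}]'; python3 -m handwheel '[{"fingers":-1,"x":0.0,"y":0.0005,"z":0,"spin":0},{"fingers":-1,"x":0.0,"y":0.001,"z":0,"spin":0},{"fingers":-1,"x":0.0,"y":0.0015,"z":0,"spin":0},{"fingers":-1,"x":0.0,"y":0.0015,"z":0,"spin":0},{"fingers":-1,"x":0.0,"y":0.0015,"z":0,"spin":0},{"fingers":-1,"x":0.0,"y":0.0015,"z":0,"spin":0},{"fingers":-1,"x":0.0,"y":0.0015,"z":0,"spin":0},{"fingers":-1,"x":0.0,"y":0.0015,"z":0,"spin":0},{"fingers":-1,"x":0.0,"y":0.0015,"z":0,"spin":0},{"fingers":-1,"x":0.0,"y":0.0015,"z":0,"spin":0}]';python3 - <<'E'
from h import *
st();print(get_obs()['moment'])
p,d,c=snap('wrist','w14');w=cloud(d,c)
m=((w[...,2]>.068)&(w[...,2]<.1)&(w[...,0]>.5)&(w[...,0]<.70)&(w[...,1]>0)).astype(np.uint8)
N,l,s,ct=cv2.connectedComponentsWithStats(m)
for i in range(1,N):
    if s[i,4]>2000:
        P=w[l==i];A=np.linalg.lstsq(np.c_[P[:,:2],np.ones(len(P))],P[:,2],rcond=None)[0]
        print(s[i,4],'zmed',np.median(P[:,2]).round(4),'slope',A[:2].round(3))
E
```

```text
time_s: 42.05
ee_pos: [0.6264, 0.1678, 0.107]
eef_rot: [-1.571, 0.0, -1.678]
force: [0.2, 0.9, -3.1]
grip_width: 0.0289
time_s: 43.05
ee_pos: [0.6265, 0.1679, 0.1063]
eef_rot: [-1.57, 0.0, -1.678]
force: [-4.1, -1.5, 5.3]
grip_width: 0.0292
t 43.05 p [0.6265 0.1679 0.1063] rpy [-90.    0.  -96.2] F [-4.1 -1.5  5.3] w 0.0292 q [ 0.21  0.63  1.33 -0.    1.18  1.88]
[-0.16453633  0.75186931 -0.03294019]
46494 zmed 0.0761 slope [0.001 0.   ]
2099 zmed 0.0885 slope [ 0.132 -0.284]
```

```bash
python3 -m handwheel '[{"fingers":0,"x":0.0,"y":0,"z":0,"spin":0},{"fingers":0,"x":0.0,"y":0,"z":0,"spin":0},{"fingers":0,"x":0.0,"y":0,"z":0,"spin":0},{"fingers":0,"x":0.0,"y":-0.02,"z":0,"spin":0},{"fingers":0,"x":0.0,"y":-0.05,"z":0,"spin":0},{"fingers":0,"x":-0.02,"y":-0.09,"z":-0.01,"spin":0},{"fingers":0,"x":-0.05,"y":-0.12,"z":-0.02,"spin":0},{"fingers":0,"x":-0.05,"y":-0.12,"z":-0.03,"spin":0},{"fingers":0,"x":-0.05,"y":-0.12,"z":-0.03,"spin":0},{"fingers":0,"x":-0.05,"y":-0.12,"z":-0.03,"spin":0}]' 20
python3 - <<'E'
from h import *
st();go(.6119,.325,.103,-96.2)
p,d,c=snap('wrist','w15');w=cloud(d,c)
for lo,hi in((.071,.082),(.085,.096),(.1,.12)):
  m=((w[...,2]>lo)&(w[...,2]<hi)&(w[...,0]>.5)&(w[...,0]<.70)&(w[...,1]>0)).astype(np.uint8)
  N,l,s,ct=cv2.connectedComponentsWithStats(m)
  for i in range(1,N):
    if s[i,4]>40:
        P=w[l==i];r=cv2.minAreaRect((P[:,:2]*1000).astype(np.float32));print(lo,s[i,4],np.round(r[0],1),np.round(r[1],1),round(r[2],1),np.median(P[:,2]).round(4),ct[i].round())
E
```

```text
time_s: 44.1
ee_pos: [0.6019, 0.2204, 0.2248]
eef_rot: [-1.572, -0.0, -1.678]
force: [-0.9, -0.9, -0.2]
grip_width: 0.0472
t 44.10 p [0.6019 0.2204 0.2248] rpy [-90.   -0.  -96.2] F [-0.9 -0.9 -0.2] w 0.0472 q [ 0.29  0.51  1.23 -0.    1.4   1.97]
to [  0.6119   0.325    0.103  -96.2   ] : x -0.1050 y 0.1218 z -0.0013 spin 0.0
0.071 24740 [625.4 166.8] [274.7 100.4] 83.9 0.0758 [330. 171.]
0.071 152 [598.2 324.1] [13.3 42.1] 80.0 0.0807 [183. 221.]
0.085 54 [639.5 292.9] [7.4 6.8] 82.6 0.0885 [201. 177.]
0.085 60 [612.   41.7] [6.7 7.4] 52.2 0.0883 [462. 177.]
0.085 199 [613.4 318. ] [44.9 13.5] 10.5 0.0908 [178. 203.]
0.1 2355 [626.1 167.1] [30.1 63. ] 84.0 0.1097 [335. 179.]
0.1 833 [612.3 324.1] [14.5 44.2] 83.7 0.1091 [168. 212.]
```

View pics/w15.png

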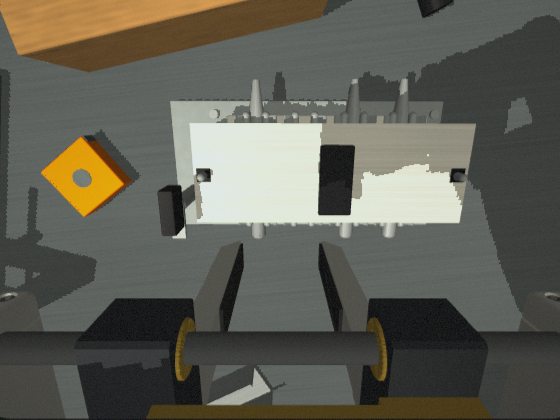

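Cover seated: pins visible through both holes at (203,176) and (458,176), top at 76 mm. Now the latch.

```bash
python3 -m handwheel '[{"fingers":0,"x":-0.04,"y":0,"z":-0.001,"spin":0},{"fingers":0,"x":-0.08,"y":0,"z":-0.001,"spin":0},{"fingers":0,"x":-0.105,"y":0.02,"z":-0.001,"spin":0},{"fingers":0,"x":-0.105,"y":0.05,"z":-0.001,"spin":0},{"fingers":0,"x":-0.105,"y":0.08,"z":-0.001,"spin":0},{"fingers":0,"x":-0.105,"y":0.105,"z":-0.001,"spin":0},{"fingers":0,"x":-0.105,"y":0.1218,"z":-0.001,"spin":0},{"fingers":0,"x":-0.105,"y":0.1218,"z":-0.001,"spin":0},{"fingers":-1,"x":-0.105,"y":0.1218,"z":-0.001,"spin":0},{"fingers":-1,"x":-0.105,"y":0.1218,"z":-0.001,"spin":0}]' 20; python3 -m handwheel '[{"fingers":-1,"x":0,"y":0,"z":0,"spin":0},{"fingers":-1,"x":0,"y":0,"z":0,"spin":0},{"fingers":-1,"x":0,"y":0,"z":0,"spin":0},{"fingers":-1,"x":0,"y":0,"z":0,"spin":-5},{"fingers":-1,"x":0,"y":0,"z":0,"spin":-12},{"fingers":-1,"x":0,"y":0,"z":0,"spin":-20},{"fingers":-1,"x":0,"y":0,"z":0,"spin":-28},{"fingers":-1,"x":0,"y":0,"z":0,"spin":-36},{"fingers":-1,"x":0,"y":0,"z":0,"spin":-42},{"fingers":-1,"x":0,"y":0,"z":0,"spin":-45}]'; python3 -c "
from h import *
st();go(.612,.325,.103,-6.2)"
```

```text
time_s: 45.15
ee_pos: [0.6129, 0.3254, 0.1054]
eef_rot: [-1.569, 0.001, -1.679]
force: [0.2, -0.3, 0.2]
grip_width: 0.0343
time_s: 46.15
ee_pos: [0.612, 0.3265, 0.1043]
eef_rot: [-1.569, 0.001, -0.888]
force: [-1.5, 6.2, 1.9]
grip_width: 0.0141
t 46.15 p [0.612  0.3265 0.1043] rpy [-89.9   0.1 -50.9] F [-1.5  6.2  1.9] w 0.0141 q [0.44 0.73 1.17 0.   1.24 1.32]
to [ 0.612  0.325  0.103 -6.2  ] : x 0.0012 y 0.0013 z -0.0010 spin -44.7
```

```bash
python3 -m handwheel '[{"fingers":-1,"x":0,"y":0,"z":0,"spin":-8},{"fingers":-1,"x":0,"y":0,"z":0,"spin":-16},{"fingers":-1,"x":0,"y":0,"z":0,"spin":-24},{"fingers":-1,"x":0,"y":0,"z":0,"spin":-32},{"fingers":-1,"x":0,"y":0,"z":0,"spin":-39},{"fingers":-1,"x":0,"y":0,"z":0,"spin":-44.5},{"fingers":-1,"x":0,"y":0,"z":0,"spin":-45.5},{"fingers":-1,"x":0,"y":0,"z":0,"spin":-45.5},{"fingers":0,"x":0,"y":0,"z":0,"spin":-45},{"fingers":0,"x":0,"y":0,"z":0,"spin":-45}]';python3 -m handwheel '[{"fingers":0,"x":0,"y":0,"z":0,"spin":0},{"fingers":0,"x":0,"y":0,"z":0,"spin":0},{"fingers":0,"x":0,"y":-0.03,"z":0,"spin":0},{"fingers":0,"x":0,"y":-0.07,"z":0,"spin":0},{"fingers":0,"x":0,"y":-0.11,"z":-0.02,"spin":0},{"fingers":0,"x":-0.02,"y":-0.15,"z":-0.06,"spin":0},{"fingers":0,"x":-0.04,"y":-0.19,"z":-0.10,"spin":0},{"fingers":0,"x":-0.04,"y":-0.20,"z":-0.12,"spin":0},{"fingers":0,"x":-0.04,"y":-0.20,"z":-0.12,"spin":0},{"fingers":0,"x":-0.04,"y":-0.20,"z":-0.12,"spin":0}]'
python3 - <<'E'
from h import *
st()
p,d,c=snap('wrist','w16');w=cloud(d,c);snap('top','t6');snap('scene','s6')
for lo,hi in((.071,.0785),(.0785,.096),(.1,.12)):
  m=((w[...,2]>lo)&(w[...,2]<hi)&(w[...,0]>.5)&(w[...,0]<.70)&(w[...,1]>0)).astype(np.uint8)
  N,l,s,ct=cv2.connectedComponentsWithStats(m)
  for i in range(1,N):
    if s[i,4]>40:
        P=w[l==i];r=cv2.minAreaRect((P[:,:2]*1000).astype(np.float32));print(lo,s[i,4],np.round(r[0],1),np.round(r[1],1),round(r[2],1),np.median(P[:,2]).round(4),ct[i].round())
a=cv2.imread('pics/w16.png');b=cv2.imread('pics/s6.png')
cv2.imwrite('pics/fin.png',np.hstack([cv2.resize(a[20:320,180:480],(400,400)),cv2.resize(b,(400,400))]))
E
```

```text
time_s: 47.15
ee_pos: [0.6122, 0.3252, 0.1038]
eef_rot: [-1.571, -0.0, -0.108]
force: [-0.2, -1.0, 0.7]
grip_width: 0.0263
time_s: 48.15
ee_pos: [0.5597, 0.2099, 0.3042]
eef_rot: [-1.57, -0.001, -0.109]
force: [-0.2, -0.1, -0.3]
grip_width: 0.0467
t 48.15 p [0.5597 0.2099 0.3042] rpy [-90.   -0.1  -6.2] F [-0.2 -0.1 -0.3] w 0.0467 q [0.3  0.36 1.25 0.   1.52 0.41]
0.071 12203 [625.4 167.6] [274.1 100.5] 83.9 0.0749 [333. 186.]
0.0785 185 [610.2 315.9] [49.6 14. ] 84.0 0.0808 [312. 104.]
0.0785 45 [637.7 294.6] [6.6 7.1] 84.4 0.0873 [339. 109.]
0.1 600 [611.2 325.4] [42.6 14.1] 83.8 0.1083 [316.  80.]
0.1 1334 [625.4 168.6] [30.  64.3] 84.3 0.1088 [338. 219.]
```

View pics/fin.png

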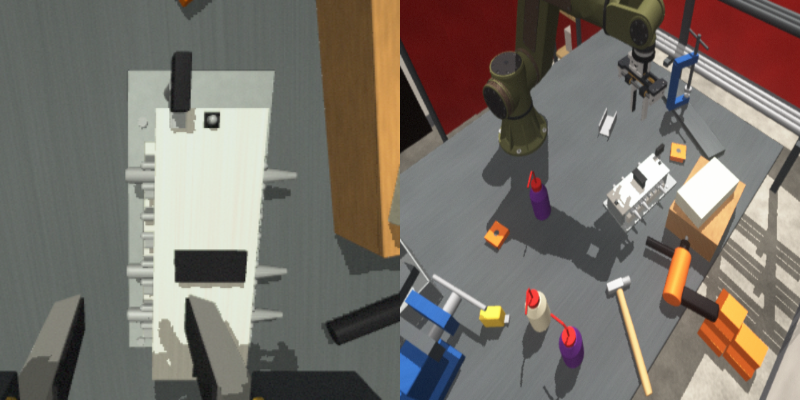

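The latch is shut along rack −y, with its arm over the cover's edge (arm tip at about (180,122) in the crop). The cover is flat and the bottle is standing. Handing in.

```bash
python3 -c "
from h import *
print(workorder.hand_in());st()"
```

```text
the job is handed in; nothing more can be done
None
the job is handed in; nothing more can be done
```

The job is done and handed in at about 48 s of robot time.

**What I did, in order:**
- Turned the latch open.
- Lifted the cover off and laid it flat on the bench beside the rack.
- Pressed the three drifts on the bench into places 3, 1 and 0. I found no fourth.
- Put the cover back over both pins.
- Turned the latch shut.

**Last checks:**
- **Drifts:** after release, all three drift tops read 52.6–53.3 mm at both ends (53 mm is home). Each wrist was centred between the rails to about 1–2 mm.
- **Cover:** it is flat, with its top at 75–76 mm (76 mm expected) and its handle up. Pins showed through both holes before I shut the latch. In the last picture the gripper hid the −y pin.
- **Latch:** the grip bar lies along rack −y, with the arm over the cover's edge.
- **Bottle and gripper:** the cream bottle is standing, the purple look-alikes were left alone, and the gripper is clear of everything.

**Things that disagreed or misfired:**
- The camera views differed by about 2 mm on the rack's x position.
- One automatic wrist detection was 18 mm off along the third drift. I corrected it from the drift's two ends.
- The first move command was refused because it left out some of the values. That cost 0.1 s and moved nothing.

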